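Rescue the dipper, then dump the empties

TASK

Somebody left the blue-handled sampling dipper standing among three used reagent bottles in the off-white tipping bucket. Pull the dipper out and lower it (do not drop it), pot down, into the empty steel cup so that it stands in there; then push the bucket's steel bar over so that the bucket tips right over and all three bottles slide into the yellow bin, and let the bucket swing back upright. Do not knock over the steel cup, and leave the other bottles, dishes and boxes where they are.

Things in the scene. Friction and masses are not known exactly. Their poses are not given: they have to be found in the camera images.
- station: Dump station, fixed to the bench; place and yaw vary. Grey base plate 305 x 164 mm with two grey cheeks (87 mm high, at y = +-66 mm, x = -18 to 18 mm) that carry the off-white tipping bucket, and a yellow bin. Origin: on the bench straight below the bucket's pivot, which is 70 mm above it. x points from the bucket to the bin, z up.
- bin_floor (a point): Middle of the yellow bin's floor, 90 mm in x from the station's origin, 8 mm above the bench. Axes as the station's. Inside, the bin is 149 mm long (x) and 152 mm wide (y); walls 72 mm above the bench, only the one next to the bucket 40 mm.
- bucket_floor (a point): Middle of the off-white bucket's inner floor, at rest 16 mm above the bench and 79 mm in -x from the station's origin. Inside, the bucket is 100 mm long (x) at the floor and 100 mm wide (y); its rim is 94 mm above the bench. The wall towards the bin leans outward by 20 degrees, the others are upright.
- bucket (a joint): Tilt of the bucket about the station's y axis, at the pivot 70 mm above the station's origin, rad: 0 upright, growing as it tips towards the bin, stop at 2.0 (mouth down into the bin; near the stop the bottles slide out in a second or so). Turns freely, takes about 5 N at the bar; let go, it swings back to 0 by itself, damped.
- push_bar (a point): Middle of the bucket's steel bar: round, 10 mm thick, along the station's y, between two legs (80 mm gap) on the bucket's wall away from the bin. Upright, it is 132 mm in -x from the pivot and 70 mm above it: 140 mm over the bench, 46 mm over the rim, open between. It circles the pivot at 149 mm radius. Push it towards the bin with closed fingers.
- dipper_center (a point): The loose dipper, 180 mm high, about 80 g: a small open steel pot (38 mm wide, 45 mm high) with a thin steel neck and an upright blue handle with black grip, standing on its pot in any corner of the bucket. Point on the handle's axis, 90 mm above the underside; z runs up the handle, which goes from 5 to 90 mm above this point, 13 mm thick (x), 22 mm wide (y).
- dipper_foot (a point): Middle of the pot's underside (2 mm up): 8 mm in the dipper's x from the handle's axis and 88 mm below dipper_center.
- cup: The empty steel cup, loose, upright, 450 g: 100 mm high, 90 mm wide at the rim, 80 mm at the foot, wall 3 mm, inner floor 6 mm above its origin. Origin: centre of its underside, z up. It stands to the left or the right of the station.
- bottle_w_center (a point): Used reagent bottle, white with white cap, 42 mm wide, 68 mm high, about 60 g, standing loose in the bucket; point half-way up it.
- bottle_r_center (a point): Used reagent bottle, white with red cap, 42 mm wide, 68 mm high, about 60 g, standing loose in the bucket; point half-way up it.
- bottle_b_center (a point): Used reagent bottle, white with blue cap, 42 mm wide, 68 mm high, about 60 g, standing loose in the bucket; point half-way up it.
- tall_bottle: Bystander, loose: clear laboratory bottle with blue cap, 70 mm wide, 142 mm high, on the side opposite the cup. Origin: centre of the underside.
- bottle_orange: Bystander, loose: small clear laboratory bottle with orange cap, 56 mm wide, 99 mm high. Origin: centre of the underside.
- dishes: Bystander, loose: stack of petri dishes, 62 mm wide and high. Origin: centre of the underside.
- card_box: Bystander, loose: blue and white freezer box, 133 x 133 x 52 mm. Origin: centre of the underside.
There are look-alikes about, which are no part of the job. What is meant by the part that bears dipper_center is not purple, and is the larger of those in its own colour.

How it is judged:
By the outcome, as a careful person would: the job done as asked, in the order asked, and still so for the second after the job is handed in, with the robot touching nothing.
It also fails if it takes over 61 s, if anything falls off the work surface, if the arm or the gripper's body presses on something with over 40 N, if the wrist force passes 120 N, or if a joint passes its speed limit or range.

ROBOT

A 6-joint arm with a two-finger parallel gripper is mounted at the origin on a cart in front of the work surface, level with it; the furniture and walls round the work are solid. World frame = base frame: x ahead of the robot, y to its left, z up, the work surface at z = 0. Lengths are in m, angles in rad, forces in N, time in s.
With the tool pointing down it reaches from about 0.4 to 0.825 m from the base axis. Payload 7 kg.
Tool frame: the origin (TCP) lies on the centre line of the jaws, within the pads' length; the fingertips stand 22 mm ahead of it and the grasp point (between the pads) lies 3 mm ahead of it (arm.tcp_to_tips is the distance from the TCP to the fingertips, in m); z points along the fingers, y is the line along which they close (so a half turn about z gives the same grasp; the last joint's range is limited). The gripper opens to 88 mm and grips with 3 to 60 N. Pads are 19 mm wide; open, the fingers measure 130 mm over their backs; the gripper's body (78 mm by 193 mm) begins 47 mm behind the grasp point.
Start: joints at [-0.941, 0.359, 0.012, 0, -1.224, -0.288], TCP at [0.226, -0.636, 0.22] pointing down, gripper open.
Joint ranges: [-3.07, 3.07], [-1.43, 2.12], [-1.02, 1.25], [-3.03, 1.67], [-3.05, -0], [-3.03, 3.03]. Speed limits (rad/s): [2.39, 2.39, 3.01, 3.14, 3.14, 3.14].

INTERFACE

Orientations are given as [roll, pitch, yaw] about the fixed x, y, z axes, in that order (R = Rz(yaw) Ry(pitch) Rx(roll)).
In Python, from station import arm gives the robot as it stands.
- The arm moves only by the tool jog_arm, never from a script. Its argument "targets" is a list of rows, each an object of numbers: "dx", "dy", "dz": the shift along the tool's x, y, z in mm; "rx", "ry", "rz": the turn, a rotation vector about the tool's x, y, z in rad; "gripper": the closure, from 0 (fully open) to 1 (shut). In form: [{"dx": .., "dy": .., "dz": .., "rx": .., "ry": .., "rz": .., "gripper": ..}, ...]. A call has exactly 8 rows; each row is the pose to reach, as a shift and turn from the pose commanded when the call began, along the tool's axes at that moment; what a row does not reach only later rows make up. A row lasts 1/12 s, in which the tool goes at most 41.7 mm and 7.16 degrees, less where a joint would pass 70% of its speed; a pose out of reach is approached as far as the arm can. A call with a gripper value outside its range is refused whole. The fingers move at their own pace and stop on an object; "force" is the grip in N (left out, the last holds). Time passes only in rows, so rows that repeat a pose let the fingers close, or fill a call up. It gives the time, the measured TCP pose, the force, the opening and the grip force at its end, in the units of the state.
- arm.get_state(): the state, without advancing time (a new reading comes with each control period).
- arm.grab_frame(name): name is "scene" or "top" or "wrist"; returns a dict with "frame" (480x640x3 uint8, red, green, blue), "z_map" (480x640 float32, m along the optical axis (not along the pixel's ray), 0 where there is no reading), "fx", "fy", "cx", "cy" (pixels), "view" (4x4, takes a point from world to camera coordinates). Camera axes: x right, y down, z forward; pixel columns grow to the right and rows downward; lengths in m; the calibration is good to about 2 mm. A picture is of the moment at which its call begins.
- arm.job_done(): hands the job in; it is judged then, once.
The state is a dict: "t": time; "q": joint angles; "qd": joint speeds; "joint_efforts": joint torques, N m; "eef_pos": TCP position; "ee_rot": TCP orientation; "force": force on the tool from outside, world axes, zero at the start; "moment": the same for the moment, N m; "width": finger opening in m; "gripper_force": force on a finger pad.
Only numpy, scipy, OpenCV 4.12 (cv2) and the standard library are available. Lean on these libraries where they do the work, as an engineer would, in place of code of your own. Each camera call takes 0.05 s, during which the arm holds its last target. There are 200 camera calls.

## Working session

There is one attempt and no reset: what is moved stays moved. The work goes in short steps, Python scripts to look and compute and a tool call to move; the robot and the scene stay as the last step left them, time stands still between calls to the robot, and variables do not carry over. Pictures are saved under pics/ and viewed, at most 13 in all, crops included, and the job is handed in when it is done.

Besides the shell and the picture viewer there is one more tool, called after ">>>" as a command line: name --argument value ..., lists and objects as JSON in quotes. jog_arm: Moves the arm, as the interface text tells. Its arguments: {"type":"object","properties":{"targets":{"type":"array","items":{"type":"object","properties":{"dx":{"type":"number"},"dy":{"type":"number"},"dz":{"type":"number"},"rx":{"type":"number"},"ry":{"type":"number"},"rz":{"type":"number"},"gripper":{"type":"number"}}}},"force":{"type":"number"}},"required":["targets"]}

```bash
ls; mkdir -p pics; cat > h.py <<'E'
import numpy as np, cv2
from station import arm
def grab(n,save=None):
    f=arm.grab_frame(n)
    if save: cv2.imwrite('pics/'+save,cv2.cvtColor(f['frame'],cv2.COLOR_RGB2BGR))
    return f
def pts(f):
    z=f['z_map'];v,u=np.mgrid[0:480,0:640]
    c=np.stack([(u-f['cx'])/f['fx']*z,(v-f['cy'])/f['fy']*z,z,np.ones_like(z)],-1)
    w=(c@np.linalg.inv(f['view']).T)[...,:3]; w[z==0]=np.nan
    return w
def proj(f,p):
    c=f['view']@np.append(p,1); return f['fx']*c[0]/c[2]+f['cx'],f['fy']*c[1]/c[2]+f['cy']
E
python3 - <<'E'
from h import *
for n in('top','scene'):
    f=grab(n,n+'1.png'); np.savez('pics/'+n+'1.npz',**f); print(f['view'].round(3),f['fx'])
E
```

```text
pics
[[-0.006 -1.     0.011  0.022]
 [-0.991  0.005 -0.134  0.529]
 [ 0.134 -0.012 -0.991  1.018]
 [ 0.     0.     0.     1.   ]] 441.20790649287375
[[-0.504 -0.864  0.014  0.282]
 [-0.565  0.318 -0.761  0.37 ]
 [ 0.653 -0.392 -0.648  1.269]
 [ 0.     0.     0.     1.   ]] 607.6758696427931
```

View pics/top1.png

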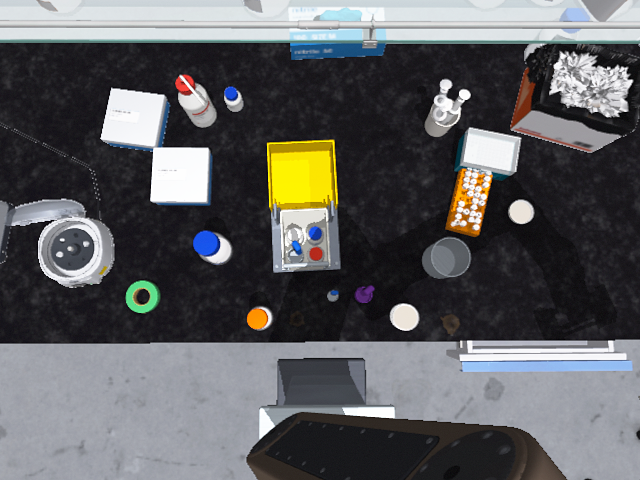

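View pics/scene1.png

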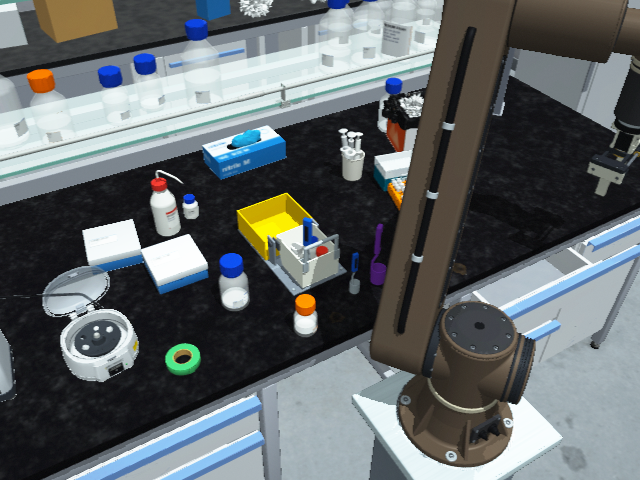

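The top view shows the bin at (302,175), the bucket at (305,240) with the dipper (blue at ~(297,248)), the white and blue-cap bottles and the red cap at (316,254). The steel cup is at (446,258). The look-alikes are on the bench at (333,295) and (365,293).

```bash
python3 - <<'E'
from h import *
f=dict(np.load('pics/top1.npz')); w=pts(f); im=f['frame']
hsv=cv2.cvtColor(im,cv2.COLOR_RGB2HSV)
R=np.zeros((480,640),bool);R[130:280,260:350]=1
yel=(hsv[...,0]>22)&(hsv[...,0]<35)&(hsv[...,1]>150)&R
print('yellow rim',)
for lo,hi in((.066,.08),(0,.02)):
    m=yel&(w[...,2]>lo)&(w[...,2]<hi); p=w[m]
    r=cv2.minAreaRect((p[:,:2]*1000).astype(np.float32)); print(lo,m.sum(),r,p[:,2].mean())
# plate
m=R&(w[...,2]>.085)&(w[...,2]<.1); print('z~.094 ',m.sum(),cv2.minAreaRect((w[m][:,:2]*1000).astype(np.float32)))
m=R&(w[...,2]>.13)&(w[...,2]<.15)
for b in w[m][::3]: pass
print('bar h',m.sum(),cv2.minAreaRect((w[m][:,:2]*1000).astype(np.float32)))
blue=(hsv[...,0]>105)&(hsv[...,0]<128)&(hsv[...,1]>150)&R
n,l,s,c=cv2.connectedComponentsWithStats(blue.astype(np.uint8))
for i in range(1,n):
    q=w[l==i]; print('blue',s[i],q.mean(0).round(3),q[:,2].max(), q[q[:,2]>q[:,2].max()-.01].mean(0).round(3))
red=((hsv[...,0]<8)|(hsv[...,0]>172))&(hsv[...,1]>150)&R
print('red',w[red].mean(0))
# cup
C=np.zeros_like(R);C[225:290,410:480]=1
m=C&(w[...,2]>.09)&(w[...,2]<.11);q=(w[m][:,:2]*1000).astype(np.float32);print('cup rim',m.sum(),cv2.minEnclosingCircle(q),w[C][:,2].max())
big=cv2.resize(im[130:290,255:355],(600,960)[::1],interpolation=cv2.INTER_CUBIC)[300:900]
cv2.imwrite('pics/c1.png',big[...,::-1])
f2=dict(np.load('pics/scene1.npz'));cv2.imwrite('pics/c2.png',cv2.resize(f2['frame'][180:310,230:390],(800,600)[::1] if 0 else (738,600),interpolation=cv2.INTER_CUBIC)[...,::-1])
E
```

```text
yellow rim
0.066 383 ((696.595947265625, 56.959625244140625), (157.24087524414062, 159.9639129638672), 2.692148447036743) 0.07126219161692274
0 3474 ((716.2681884765625, 52.75648880004883), (176.0263671875, 163.29234313964844), 2.6030433177948) 0.008199987016399604
z~.094  532 ((545.272705078125, 50.4071044921875), (152.18333435058594, 137.74635314941406), 2.429821014404297)
bar h 226 ((486.2838439941406, 48.141510009765625), (34.59865188598633, 98.25540924072266), 2.758380889892578)
blue [309 139   1   1   1] [0.807 0.039 0.001] 0.0009244295980397332 [0.807 0.039 0.001]
blue [315 139   2   1   2] [ 0.808  0.022 -0.   ] 0.0021271200641599375 [ 0.808  0.022 -0.   ]
blue [271 141   3   1   3] [ 0.803  0.133 -0.   ] 0.0010904898266737018 [ 0.803  0.133 -0.   ]
blue [291 140   5   1   5] [0.805 0.08  0.001] 0.0040032040002340175 [0.805 0.08  0.001]
blue [335 141   1   5   5] [ 0.796 -0.027  0.001] 0.0020199722138150022 [ 0.796 -0.027  0.001]
blue [266 148   1   9   9] [ 0.773  0.148 -0.   ] 0.0026770344742594876 [ 0.773  0.148 -0.   ]
blue [266 158   1   3   3] [0.754 0.148 0.002] 0.0036
[... 424 characters left out ...]
  1   2   2] [ 0.709 -0.031 -0.002] -0.001695432912748096 [ 0.709 -0.031 -0.002]
blue [337 179   1   2   2] [ 0.702 -0.031 -0.003] -0.0016882177853052571 [ 0.702 -0.031 -0.003]
blue [338 192   1   3   3] [ 0.666 -0.033 -0.   ] 0.0037878542608069665 [ 0.666 -0.033 -0.   ]
blue [338 198   1   1   1] [ 0.653 -0.033  0.001] 0.0014644617520942482 [ 0.653 -0.033  0.001]
blue [309 227  13  13 131] [nan nan nan] nan [nan nan nan]
blue [292 241  10  14  82] [0.505 0.064 0.185] 0.19987653479943712 [0.507 0.065 0.195]
red [0.50439866 0.02450903 0.08335618]
cup rim 256 ((492.62896728515625, -276.51025390625), 45.364776611328125) nan<stdin>:18: RuntimeWarning: Mean of empty slice.
  ret = um.true_divide(
```

View pics/c2.png

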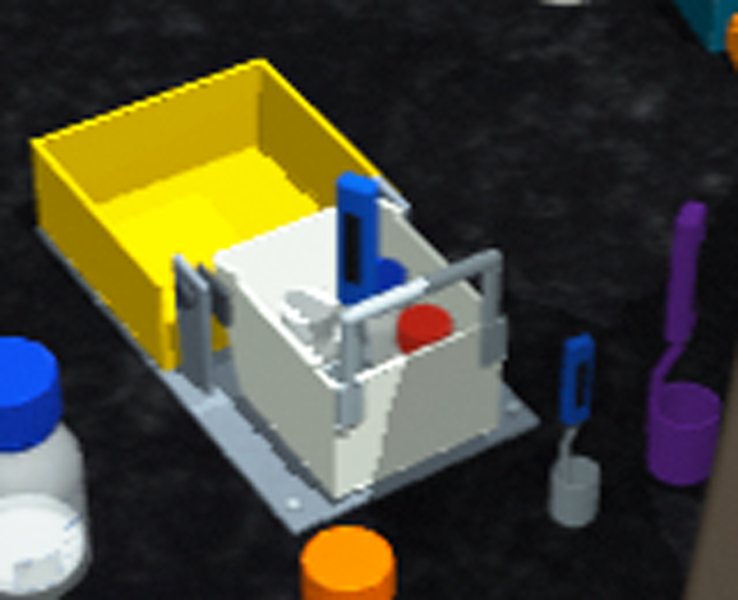

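The close-up confirms the full-size blue dipper upright in the bucket corner nearest the robot and to the left (handle at (357,240) in the crop). The small blue and the purple dippers on the bench are decoys.

```bash
python3 - <<'E'
from h import *
from scipy.spatial.transform import Rotation as Ro
f=dict(np.load('pics/top1.npz')); w=pts(f)
R=np.zeros((480,640),bool);R[130:290,260:350]=1
m=R&(w[...,2]>.13)&(w[...,2]<.15)&(w[...,0]<.49); q=w[m]; print(m.sum(),q.min(0),q.max(0),np.median(q,0))
g=q[np.abs(q[:,0]-np.median(q[:,0]))<.012]; print('bar fit',np.polyfit(g[:,1],g[:,0],1), g[:,1].min(),g[:,1].max(),g[:,2].mean())
s=arm.get_state(); Rm=Ro.from_euler('xyz',s['ee_rot']).as_matrix(); print(s['eef_pos'],s['ee_rot'],Rm.round(3))
wr=grab('wrist'); V=wr['view']; c=-V[:3,:3].T@V[:3,3]; print('cam in tool',Rm.T@(c-s['eef_pos']),(V[:3,:3]@Rm).round(3),wr['fx'])
E
```

```text
215 [ 0.46691259 -0.00161716  0.13206679] [0.48078275 0.09667338 0.14923443] [0.47398569 0.04753622 0.14389363]
bar fit [-0.04570756  0.47576155] -0.0016171619186304276 0.09667337995124724 0.1436203938821994
[ 0.22607841 -0.63556111  0.21921699] [ 3.14013218e+00 -1.52488379e-04 -2.79990210e+00] [[-0.942 -0.335 -0.001]
 [-0.335  0.942  0.001]
 [ 0.     0.001 -1.   ]]
cam in tool [ 0.08277096  0.00036271 -0.16446951] [[-0.001  1.    -0.001]
 [-0.954 -0.002 -0.3  ]
 [-0.3    0.001  0.954]] 364.4548239073972
```

>>> jog_arm --targets '[{"dx": -10,"dy": 12,"dz": -35},{"dx": -30,"dy": 34,"dz": -65},{"dx": -55,"dy": 63,"dz": -90},{"dx": -80,"dy": 92,"dz": -115},{"dx": -105,"dy": 120,"dz": -130},{"dx": -130,"dy": 150,"dz": -140},{"dx": -157,"dy": 180,"dz": -140},{"dx": -183,"dy": 210,"dz": -140}]'

```text
invalid input at $.targets[0]: expected keys dx, dy, dz, rx, ry, rz, gripper
```

>>> jog_arm --targets '[{"dx": -26,"dy": 30},{"dx": -52,"dy": 60},{"dx": -78,"dy": 90},{"dx": -104,"dy": 120},{"dx": -130,"dy": 150},{"dx": -156,"dy": 180},{"dx": -182,"dy": 209},{"dx": -208,"dy": 238}]'

```text
invalid input at $.targets[0]: expected keys dx, dy, dz, rx, ry, rz, gripper
```

>>> jog_arm --targets '[{"dx": -25,"dy": 29,"rz": 0.1},{"dx": -50,"dy": 58,"rz": 0.2},{"dx": -75,"dy": 87,"rz": 0.296},{"dx": -100,"dy": 116,"rz": 0.296},{"dx": -100,"dy": 116,"rz": 0.296},{"dx": -100,"dy": 116,"rz": 0.296},{"dx": -100,"dy": 116,"rz": 0.296},{"dx": -100,"dy": 116,"rz": 0.296}]'

```text
invalid input at $.targets[0]: expected keys dx, dy, dz, rx, ry, rz, gripper
```

```bash
cat >> h.py <<'E'
from scipy.spatial.transform import Rotation as Ro
def tool():
    s=arm.get_state(); return np.array(s['eef_pos']),Ro.from_euler('xyz',s['ee_rot']).as_matrix(),s
E
python3 - <<'E'
from h import *
f=grab('wrist','w1.png'); np.savez('pics/w1.npz',**f); w=pts(f); p,R,s=tool(); print(p,R.round(3),s['q'])
hsv=cv2.cvtColor(f['frame'],cv2.COLOR_RGB2HSV)
m=(w[...,2]>.185)&(w[...,2]<.205)&(abs(w[...,0]-.505)<.04)&(abs(w[...,1]-.065)<.04)
q=w[m]; print(m.sum(),q.mean(0),cv2.minAreaRect((q[:,:2]*1000).astype(np.float32)))
E
```

```text
[ 0.22612174 -0.63569307  0.21949428] [[-0.942 -0.335 -0.   ]
 [-0.335  0.942  0.001]
 [ 0.     0.001 -1.   ]] [-9.40892791e-01  3.59098219e-01  1.14070209e-02 -1.65205211e-04
 -1.22407821e+00 -2.88130020e-01]
0 [nan nan nan] ((0.0, 0.0), (0.0, 0.0), 0.0)<stdin>:5: RuntimeWarning: Mean of empty slice.
  ret = um.true_divide(
```

View pics/w1.png

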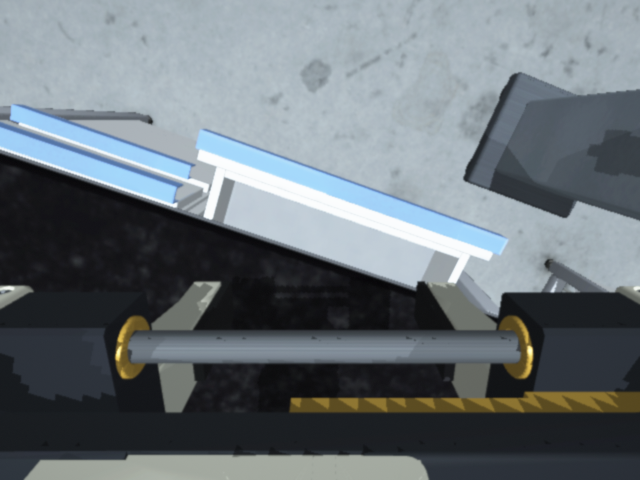

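The moves were refused because every key is required, so the arm is still at its start. The wrist view shows only the jaws (row ~345) and the drawer edge.

>>> jog_arm --targets '[{"dx": -10,"dy": 12,"dz": -35,"rx": 0,"ry": 0,"rz": 0,"gripper": 0},{"dx": -30,"dy": 34,"dz": -65,"rx": 0,"ry": 0,"rz": 0,"gripper": 0},{"dx": -55,"dy": 63,"dz": -90,"rx": 0,"ry": 0,"rz": 0,"gripper": 0},{"dx": -80,"dy": 92,"dz": -115,"rx": 0,"ry": 0,"rz": 0,"gripper": 0},{"dx": -105,"dy": 120,"dz": -130,"rx": 0,"ry": 0,"rz": 0,"gripper": 0},{"dx": -130,"dy": 150,"dz": -140,"rx": 0,"ry": 0,"rz": 0,"gripper": 0},{"dx": -157,"dy": 180,"dz": -140,"rx": 0,"ry": 0,"rz": 0,"gripper": 0},{"dx": -183,"dy": 210,"dz": -140,"rx": 0,"ry": 0,"rz": 0,"gripper": 0}]'

```text
t: 0.87
eef_pos: [0.3278, -0.3775, 0.3611]
ee_rot: [-3.14, 0.001, -2.8]
force: [1.0, 0.3, -0.3]
width: 0.0876
gripper_force: 0.0
```

>>> jog_arm --targets '[{"dx": -26,"dy": 30,"dz": 0,"rx": 0,"ry": 0,"rz": 0,"gripper": 0},{"dx": -52,"dy": 60,"dz": 0,"rx": 0,"ry": 0,"rz": 0,"gripper": 0},{"dx": -78,"dy": 90,"dz": 0,"rx": 0,"ry": 0,"rz": 0,"gripper": 0},{"dx": -104,"dy": 120,"dz": 0,"rx": 0,"ry": 0,"rz": 0,"gripper": 0},{"dx": -130,"dy": 150,"dz": 0,"rx": 0,"ry": 0,"rz": 0,"gripper": 0},{"dx": -156,"dy": 180,"dz": 0,"rx": 0,"ry": 0,"rz": 0,"gripper": 0},{"dx": -182,"dy": 209,"dz": 0,"rx": 0,"ry": 0,"rz": 0,"gripper": 0},{"dx": -208,"dy": 238,"dz": 0,"rx": 0,"ry": 0,"rz": 0,"gripper": 0}]'

```text
t: 1.53
eef_pos: [0.4436, -0.083, 0.3604]
ee_rot: [-3.142, 0.001, -2.799]
force: [0.7, -0.7, 0.4]
width: 0.0876
gripper_force: 0.0
```

>>> jog_arm --targets '[{"dx": -25,"dy": 29,"dz": 0,"rx": 0,"ry": 0,"rz": 0.1,"gripper": 0},{"dx": -50,"dy": 58,"dz": 0,"rx": 0,"ry": 0,"rz": 0.2,"gripper": 0},{"dx": -75,"dy": 87,"dz": 0,"rx": 0,"ry": 0,"rz": 0.296,"gripper": 0},{"dx": -100,"dy": 116,"dz": 0,"rx": 0,"ry": 0,"rz": 0.296,"gripper": 0},{"dx": -100,"dy": 116,"dz": 0,"rx": 0,"ry": 0,"rz": 0.296,"gripper": 0},{"dx": -100,"dy": 116,"dz": 0,"rx": 0,"ry": 0,"rz": 0.296,"gripper": 0},{"dx": -100,"dy": 116,"dz": 0,"rx": 0,"ry": 0,"rz": 0.296,"gripper": 0},{"dx": -100,"dy": 116,"dz": 0,"rx": 0,"ry": 0,"rz": 0.296,"gripper": 0}]'

```text
t: 2.2
eef_pos: [0.4986, 0.0571, 0.3602]
ee_rot: [3.142, 0.0, -3.096]
force: [-0.8, -0.8, -0.5]
width: 0.0877
gripper_force: 0.0
```

```bash
python3 - <<'E'
from h import *
f=grab('wrist','w2.png'); np.savez('pics/w2.npz',**f); w=pts(f); p,R,s=tool(); print(p,R.round(3),s['q'],s['t'])
m=(w[...,2]>.185)&(w[...,2]<.205)&(abs(w[...,0]-.505)<.04)&(abs(w[...,1]-.065)<.04)
q=w[m]; print(m.sum(),q.mean(0),cv2.minAreaRect((q[:,:2]*1000).astype(np.float32)))
E
```

```text
[0.49858885 0.05687171 0.36030186] [[-0.999 -0.045  0.   ]
 [-0.045  0.999  0.   ]
 [-0.     0.    -1.   ]] [ 5.05797483e-01  5.48897134e-03 -1.14638344e-01  4.76558178e-05
 -1.45027346e+00 -2.03174076e+00] 2.25
316 [0.50494058 0.06575293 0.19413985] ((506.0263366699219, 65.71437072753906), (21.351476669311523, 13.105724334716797), 33.400657653808594)
```

View pics/w2.png

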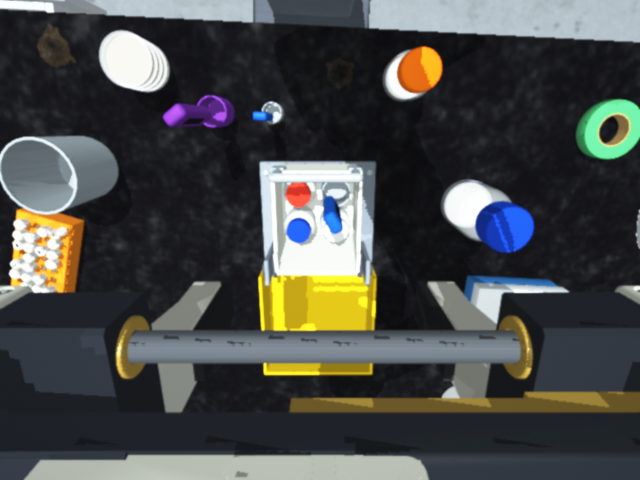

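The wrist view shows the dipper handle at (332,213) over the pot in the bucket's near-left corner. The red cap is at (298,195), the blue cap at (299,230) and the cup at (55,175). I'll turn by -0.54 rad, centre and descend.

>>> jog_arm --targets '[{"dx": -2,"dy": 2,"dz": 0,"rx": 0,"ry": 0,"rz": -0.11,"gripper": 0},{"dx": -4,"dy": 4,"dz": 20,"rx": 0,"ry": 0,"rz": -0.22,"gripper": 0},{"dx": -8,"dy": 8.5,"dz": 40,"rx": 0,"ry": 0,"rz": -0.33,"gripper": 0},{"dx": -8,"dy": 8.5,"dz": 60,"rx": 0,"ry": 0,"rz": -0.44,"gripper": 0},{"dx": -8,"dy": 8.5,"dz": 85,"rx": 0,"ry": 0,"rz": -0.538,"gripper": 0},{"dx": -8,"dy": 8.5,"dz": 105,"rx": 0,"ry": 0,"rz": -0.538,"gripper": 0},{"dx": -8,"dy": 8.5,"dz": 115,"rx": 0,"ry": 0,"rz": -0.538,"gripper": 0},{"dx": -8,"dy": 8.5,"dz": 115,"rx": 0,"ry": 0,"rz": -0.538,"gripper": 0}]'

```text
t: 2.92
eef_pos: [0.5053, 0.0654, 0.2433]
ee_rot: [3.141, -0.003, -2.56]
force: [-1.2, -0.2, 0.6]
width: 0.0877
gripper_force: 0.0
```

```bash
python3 - <<'E'
from h import *
p,R,s=tool()
for n in('wrist','top'):
    f=grab(n); w=pts(f); np.savez('pics/a_'+n+'.npz',**f)
    hsv=cv2.cvtColor(f['frame'],cv2.COLOR_RGB2HSV); b=(hsv[...,0]>105)&(hsv[...,0]<128)&(hsv[...,1]>120)
    print(n,p,R.round(3).tolist())
    for lo,hi in((.188,.203),(.16,.185),(.12,.15)):
        m=b&(w[...,2]>lo)&(w[...,2]<hi)&(abs(w[...,0]-.505)<.035)&(abs(w[...,1]-.065)<.035)
        q=w[m]
        if len(q)>4: print(m.sum(),q.mean(0),cv2.minAreaRect((q[:,:2]*1000).astype(np.float32)), R.T@(q.mean(0)-p))
E
```

```text
wrist [0.50526067 0.06537992 0.24330841] [[-0.836, -0.549, -0.003], [-0.549, 0.836, -0.001], [0.003, 0.001, -1.0]]
320 [0.50548678 0.06512152 0.19373663] ((505.8929443359375, 65.85218048095703), (21.337730407714844, 12.085517883300781), 33.47548294067383) [-0.00020417 -0.0003762   0.04957112]
197 [0.49796472 0.06037817 0.17344807] ((498.8939514160156, 62.467559814453125), (6.372730731964111, 13.852034568786621), 12.61765193939209) [ 0.0086226  -0.00022275  0.06988789]
159 [0.49797364 0.06040679 0.1353869 ] ((498.8324279785156, 61.01831817626953), (4.042273998260498, 12.627984046936035), 30.123050689697266) [ 0.00847875 -0.00023144  0.1079488 ]
top [0.50526067 0.06537992 0.24330841] [[-0.836, -0.549, -0.003], [-0.549, 0.836, -0.001], [0.003, 0.001, -1.0]]
```

>>> jog_arm --force 30 --targets '[{"dx": 0,"dy": 0,"dz": 20,"rx": 0,"ry": 0,"rz": 0,"gripper": 0},{"dx": 0,"dy": 0,"dz": 40,"rx": 0,"ry": 0,"rz": 0,"gripper": 0},{"dx": 0,"dy": 0,"dz": 60,"rx": 0,"ry": 0,"rz": 0,"gripper": 0},{"dx": 0,"dy": 0,"dz": 68,"rx": 0,"ry": 0,"rz": 0,"gripper": 0},{"dx": 0,"dy": 0,"dz": 68,"rx": 0,"ry": 0,"rz": 0,"gripper": 0.5},{"dx": 0,"dy": 0,"dz": 68,"rx": 0,"ry": 0,"rz": 0,"gripper": 1},{"dx": 0,"dy": 0,"dz": 68,"rx": 0,"ry": 0,"rz": 0,"gripper": 1},{"dx": 0,"dy": 0,"dz": 68,"rx": 0,"ry": 0,"rz": 0,"gripper": 1}]'

```text
t: 3.68
eef_pos: [0.5074, 0.067, 0.1786]
ee_rot: [-3.141, 0.002, -2.558]
force: [-0.4, 0.1, 0.7]
width: 0.0662
gripper_force: 0.0
```

>>> jog_arm --targets '[{"dx": 0,"dy": 0,"dz": 0,"rx": 0,"ry": 0,"rz": 0,"gripper": 1},{"dx": 0,"dy": 0,"dz": 0,"rx": 0,"ry": 0,"rz": 0,"gripper": 1},{"dx": 0,"dy": 0,"dz": 0,"rx": 0,"ry": 0,"rz": 0,"gripper": 1},{"dx": 0,"dy": 0,"dz": 0,"rx": 0,"ry": 0,"rz": 0,"gripper": 1},{"dx": 0,"dy": 0,"dz": -2,"rx": 0,"ry": 0,"rz": 0,"gripper": 1},{"dx": 0,"dy": 0,"dz": -5,"rx": 0,"ry": 0,"rz": 0,"gripper": 1},{"dx": 0,"dy": 0,"dz": -10,"rx": 0,"ry": 0,"rz": 0,"gripper": 1},{"dx": 0,"dy": 0,"dz": -15,"rx": 0,"ry": 0,"rz": 0,"gripper": 1}]'

```text
t: 4.35
eef_pos: [0.5066, 0.0666, 0.1926]
ee_rot: [-3.141, -0.0, -2.558]
force: [0.2, 0.1, -0.7]
width: 0.0131
gripper_force: 0.0
```

>>> jog_arm --force 30 --targets '[{"dx": 0,"dy": 0,"dz": 0,"rx": 0,"ry": 0,"rz": 0,"gripper": 1},{"dx": 0,"dy": 0,"dz": 0,"rx": 0,"ry": 0,"rz": 0,"gripper": 1},{"dx": 0,"dy": 0,"dz": 0,"rx": 0,"ry": 0,"rz": 0,"gripper": 1},{"dx": 0,"dy": 0,"dz": 0,"rx": 0,"ry": 0,"rz": 0,"gripper": 1},{"dx": 0,"dy": 0,"dz": 0,"rx": 0,"ry": 0,"rz": 0,"gripper": 1},{"dx": 0,"dy": 0,"dz": 0,"rx": 0,"ry": 0,"rz": 0,"gripper": 1},{"dx": 0,"dy": 0,"dz": 0,"rx": 0,"ry": 0,"rz": 0,"gripper": 1},{"dx": 0,"dy": 0,"dz": 0,"rx": 0,"ry": 0,"rz": 0,"gripper": 1}]'

```text
t: 5.02
eef_pos: [0.5065, 0.0666, 0.1919]
ee_rot: [3.142, -0.0, -2.558]
force: [-0.5, 0.1, -0.5]
width: 0.0006
gripper_force: 0.0
```

```bash
python3 - <<'E'
from h import *
a=grab('wrist'); b=grab('scene'); np.savez('pics/b_wrist.npz',**a);np.savez('pics/b_scene.npz',**b); w=pts(a)
hsv=cv2.cvtColor(a['frame'],cv2.COLOR_RGB2HSV); m=(hsv[...,0]>105)&(hsv[...,0]<128)&(hsv[...,1]>120)&(abs(w[...,0]-.505)<.06)&(abs(w[...,1]-.065)<.06)
for lo in np.arange(.06,.21,.01):
    k=m&(w[...,2]>lo)&(w[...,2]<lo+.01)
    if k.sum()>3: print(lo.round(2),k.sum(),w[k].mean(0).round(4))
A=cv2.resize(a['frame'][60:400,170:490],(400,425)); B=cv2.resize(b['frame'][160:310,250:391],(400,425),interpolation=cv2.INTER_CUBIC)
cv2.imwrite('pics/b.png',np.hstack([A,B])[...,::-1])
E
```

```text
0.07 128 [0.5375 0.0265 0.0762]
0.08 1051 [0.5491 0.0265 0.0833]
0.11 37 [0.4978 0.0603 0.1178]
0.12 81 [0.4981 0.0603 0.1251]
0.13 93 [0.498  0.0603 0.135 ]
0.14 100 [0.498  0.0601 0.1453]
0.15 115 [0.498  0.0603 0.1552]
0.16 141 [0.4982 0.0604 0.1651]
0.17 156 [0.4979 0.0604 0.1752]
0.18 177 [0.498  0.0603 0.185 ]
0.19 258 [0.5003 0.0622 0.194 ]
0.2 23 [0.4971 0.0612 0.204 ]
```

View pics/b.png

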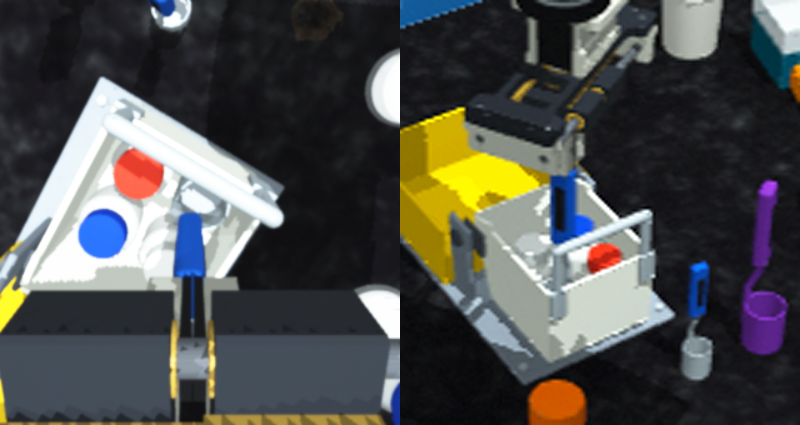

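```bash
python3 - <<'E'
from h import *
print(arm.tcp_to_tips,[k for k in dir(arm) if k[0]!='_']); p,R,s=tool(); print(p,s['width'],s['gripper_force'])
for n in('b_wrist','b_scene'):
    f=dict(np.load(f'pics/{n}.npz')); w=pts(f); l=(w-p)@R
    hsv=cv2.cvtColor(f['frame'],cv2.COLOR_RGB2HSV); blue=(hsv[...,1]>120)
    near=(abs(l[...,0])<.025)&(abs(l[...,1])<.05)&~blue&(l[...,2]<.06)
    for lo in np.arange(-.06,.05,.01):
        k=near&(l[...,2]>lo)&(l[...,2]<lo+.01)
        if k.sum(): print(n,lo.round(3),k.sum(),l[k].min(0).round(3),l[k].max(0).round(3))
    B=blue&(hsv[...,0]>105)&(hsv[...,0]<128)&(abs(l[...,0])<.025)&(abs(l[...,1])<.025); q=l[B]; print('blue in tool',q.min(0).round(4),q.max(0).round(4))
E
```

```text
0.022 ['Unreachable', 'get_state', 'grab_frame', 'job_done', 'tcp_to_tips']
[0.50650176 0.06663273 0.19200276] 0.0002562182298361821 0.0
b_wrist -0.06 419 [-0.009 -0.003 -0.06 ] [ 0.013  0.005 -0.051]
b_wrist -0.05 307 [ 0.01  -0.005 -0.05 ] [ 0.013  0.006 -0.04 ]
b_wrist -0.04 249 [ 0.01  -0.005 -0.04 ] [ 0.013  0.006 -0.03 ]
b_wrist -0.03 425 [ 0.005 -0.015 -0.03 ] [ 0.013  0.017 -0.02 ]
b_wrist -0.02 592 [ 0.01  -0.015 -0.02 ] [ 0.013  0.017 -0.01 ]
b_wrist -0.01 36 [ 0.006 -0.006 -0.01 ] [ 0.011  0.005 -0.   ]
b_wrist 0.0 6 [ 0.007 -0.007  0.   ] [ 0.008 -0.007  0.008]
b_wrist 0.01 18 [-0.    -0.008  0.01 ] [0.008 0.006 0.02 ]
b_wrist 0.02 5 [ 0.003 -0.008  0.02 ] [0.007 0.006 0.029]
b_wrist 0.03 14 [ 0.003 -0.008  0.03 ] [0.008 0.006 0.039]
b_wrist 0.04 457 [ 0.003 -0.008  0.041] [0.025 0.045 0.05 ]
blue in tool [-0.0167 -0.0071 -0.0383] [0.0121 0.0075 0.1596]
b_scene -0.06 2 [ 0.014  0.003 -0.052] [ 0.014  0.018 -0.05 ]
b_scene -0.05 18 [ 0.01  -0.006 -0.049] [ 0.016  0.019 -0.041]
b_scene -0.04 23 [ 0.009 -0.016 -0.039] [ 0.015  0.017 -0.03 ]
b_scene -0.03 30 [ 0.007 -0.017 -0.03 ] [ 0.015  0.015 -0.02 ]
b_scene -0.02 18 [ 0.006 -0.02  -0.019] [ 0.014  0.018 -0.01 ]
b_scene -0.01 1 [ 0.011 -0.003 -0.008] [ 0.011 -0.003 -0.008]
b_scene 0.01 4 [-0.003  0.001  0.018] [0.003 0.006 0.019]
b_scene 0.02 6 [-0.003 -0.001  0.023] [0.002 0.005 0.03 ]
b_scene 0.03 4 [-0.002  0.002  0.034] [0.002 0.004 0.037]
b_scene 0.04 31 [-0.004 -0.001  0.042] [0.025 0.045 0.05 ]
blue in tool [-0.0093 -0.0058 -0.0196] [0.0168 0.0187 0.0747]
```

The handle has not moved, and the fingers closed just above it. Both cameras put the real fingertips about 8 mm behind the reported TCP, not 22 mm ahead, so the grip needs to go about 30 mm lower. I also have to wait longer for the fingers to close.

>>> jog_arm --targets '[{"dx": 0,"dy": 0,"dz": -15,"rx": 0,"ry": 0,"rz": 0,"gripper": 1},{"dx": 0,"dy": 0,"dz": -25,"rx": 0,"ry": 0,"rz": 0,"gripper": 0.3},{"dx": 0,"dy": 0,"dz": -25,"rx": 0,"ry": 0,"rz": 0,"gripper": 0.3},{"dx": 0,"dy": 0,"dz": -25,"rx": 0,"ry": 0,"rz": 0,"gripper": 0.3},{"dx": 0,"dy": 0,"dz": -25,"rx": 0,"ry": 0,"rz": 0,"gripper": 0.3},{"dx": 0,"dy": 0,"dz": -25,"rx": 0,"ry": 0,"rz": 0,"gripper": 0.3},{"dx": 0,"dy": 0,"dz": -25,"rx": 0,"ry": 0,"rz": 0,"gripper": 0.3},{"dx": 0,"dy": 0,"dz": -25,"rx": 0,"ry": 0,"rz": 0,"gripper": 0.3}]'

```text
t: 5.78
eef_pos: [0.5063, 0.0666, 0.2166]
ee_rot: [3.141, -0.001, -2.558]
force: [0.1, 0.4, 0.5]
width: 0.0416
gripper_force: 0.0
```

```bash
python3 - <<'E'
from h import *
p,R,s=tool(); print(p,s['width'])
for n in('wrist','scene'):
    f=grab(n); w=pts(f); l=(w-p)@R
    hsv=cv2.cvtColor(f['frame'],cv2.COLOR_RGB2HSV); nb=(hsv[...,1]<100)
    near=(abs(l[...,0])<.02)&(abs(l[...,1])<.07)&nb&(l[...,2]<.06)
    for lo in np.arange(-.03,.04,.005):
        k=near&(l[...,2]>lo)&(l[...,2]<lo+.005)
        if k.sum(): print(n,lo.round(3),k.sum(),l[k].min(0).round(3),l[k].max(0).round(3))
    k=(hsv[...,0]>105)&(hsv[...,0]<128)&(hsv[...,1]>120)&(abs(w[...,0]-.505)<.03)&(abs(w[...,1]-.065)<.03)&(w[...,2]>.188)&(w[...,2]<.2)
    if k.sum(): print(k.sum(),cv2.minAreaRect((w[k][:,:2]*1000).astype(np.float32)),w[k].mean(0),w[k][:,2].max())
E
```

```text
[0.50627567 0.06655031 0.21662249] 0.041569064998228704
wrist -0.03 655 [-0.003 -0.036 -0.03 ] [ 0.013  0.038 -0.025]
wrist -0.025 516 [-0.007 -0.036 -0.025] [ 0.013  0.037 -0.02 ]
wrist -0.02 476 [-0.009 -0.036 -0.02 ] [ 0.013  0.037 -0.015]
wrist -0.015 378 [-0.008 -0.036 -0.015] [ 0.013  0.037 -0.01 ]
wrist -0.01 122 [-0.008 -0.024 -0.01 ] [ 0.011  0.025 -0.006]
wrist 0.02 12 [-0.01  -0.007  0.022] [0.004 0.003 0.025]
wrist 0.025 2 [-0.003 -0.007  0.025] [ 0.008 -0.007  0.028]
wrist 0.03 3 [ 0.007 -0.007  0.031] [ 0.007 -0.007  0.033]
wrist 0.035 2 [-0.002 -0.007  0.037] [0.007 0.006 0.04 ]
wrist 0.04 9 [-0.002  0.006  0.04 ] [0.003 0.006 0.042]
386 ((505.7389831542969, 65.59410858154297), (21.083215713500977, 11.886882781982422), 33.42218780517578) [0.5051864  0.0643718  0.19376064] 0.19682434584126493
scene -0.03 17 [-0.008 -0.038 -0.029] [ 0.015  0.039 -0.025]
scene -0.025 27 [-0.009 -0.043 -0.025] [ 0.015  0.041 -0.02 ]
scene -0.02 33 [-0.009 -0.042 -0.02 ] [ 0.014  0.039 -0.015]
scene -0.015 21 [-0.009 -0.038 -0.015] [ 0.015  0.038 -0.011]
scene -0.01 6 [-0.008 -0.03  -0.009] [ 0.011  0.023 -0.007]
scene 0.035 2 [-0.     0.006  0.037] [0.002 0.007 0.038]
scene 0.04 4 [-0.002  0.003  0.042] [0.003 0.008 0.045]
44 ((503.51373291015625, 64.88062286376953), (19.1425838470459, 17.5599365234375), 76.71651458740234) [0.50369171 0.06544866 0.1945549 ] 0.19957144458809162
```

>>> jog_arm --force 30 --targets '[{"dx": 0,"dy": 0,"dz": 10,"rx": 0,"ry": 0,"rz": 0,"gripper": 0.4},{"dx": 0,"dy": 0,"dz": 25,"rx": 0,"ry": 0,"rz": 0,"gripper": 0.4},{"dx": 0,"dy": 0,"dz": 40,"rx": 0,"ry": 0,"rz": 0,"gripper": 0.4},{"dx": 0,"dy": 0,"dz": 55,"rx": 0,"ry": 0,"rz": 0,"gripper": 0.6},{"dx": 0,"dy": 0,"dz": 65,"rx": 0,"ry": 0,"rz": 0,"gripper": 1},{"dx": 0,"dy": 0,"dz": 70,"rx": 0,"ry": 0,"rz": 0,"gripper": 1},{"dx": 0,"dy": 0,"dz": 70,"rx": 0,"ry": 0,"rz": 0,"gripper": 1},{"dx": 0,"dy": 0,"dz": 70,"rx": 0,"ry": 0,"rz": 0,"gripper": 1}]'

```text
t: 6.55
eef_pos: [0.5067, 0.0667, 0.1472]
ee_rot: [-3.141, -0.0, -2.558]
force: [0.6, 0.4, 0.1]
width: 0.0249
gripper_force: 0.0
```

>>> jog_arm --targets '[{"dx": 0,"dy": 0,"dz": 0,"rx": 0,"ry": 0,"rz": 0,"gripper": 1},{"dx": 0,"dy": 0,"dz": 0,"rx": 0,"ry": 0,"rz": 0,"gripper": 1},{"dx": 0,"dy": 0,"dz": 0,"rx": 0,"ry": 0,"rz": 0,"gripper": 1},{"dx": 0,"dy": 0,"dz": 0,"rx": 0,"ry": 0,"rz": 0,"gripper": 1},{"dx": 0,"dy": 0,"dz": 0,"rx": 0,"ry": 0,"rz": 0,"gripper": 1},{"dx": 0,"dy": 0,"dz": 0,"rx": 0,"ry": 0,"rz": 0,"gripper": 1},{"dx": 0,"dy": 0,"dz": 0,"rx": 0,"ry": 0,"rz": 0,"gripper": 1},{"dx": 0,"dy": 0,"dz": 0,"rx": 0,"ry": 0,"rz": 0,"gripper": 1}]'

```text
t: 7.22
eef_pos: [0.5069, 0.0668, 0.1476]
ee_rot: [-3.141, 0.001, -2.558]
force: [-1.3, 0.9, 6.7]
width: 0.0123
gripper_force: 30.0
```

>>> jog_arm --targets '[{"dx": 0,"dy": 0,"dz": -8,"rx": 0,"ry": 0,"rz": 0,"gripper": 1},{"dx": 0,"dy": 0,"dz": -22,"rx": 0,"ry": 0,"rz": 0,"gripper": 1},{"dx": 0,"dy": 0,"dz": -42,"rx": 0,"ry": 0,"rz": 0,"gripper": 1},{"dx": 0,"dy": 0,"dz": -65,"rx": 0,"ry": 0,"rz": 0,"gripper": 1},{"dx": 0,"dy": 0,"dz": -90,"rx": 0,"ry": 0,"rz": 0,"gripper": 1},{"dx": 0,"dy": 0,"dz": -115,"rx": 0,"ry": 0,"rz": 0,"gripper": 1},{"dx": 0,"dy": 0,"dz": -140,"rx": 0,"ry": 0,"rz": 0,"gripper": 1},{"dx": 0,"dy": 0,"dz": -160,"rx": 0,"ry": 0,"rz": 0,"gripper": 1}]'

```text
t: 7.88
eef_pos: [0.5063, 0.0665, 0.3092]
ee_rot: [-3.141, 0.001, -2.558]
force: [0.5, 0.7, -0.8]
width: 0.0128
gripper_force: 30.0
```

```bash
python3 - <<'E'
from h import *
p,R,s=tool(); print(p,s['width'],s['gripper_force'],R.round(3))
for n in('top','scene'):
    f=grab(n); w=pts(f); np.savez(f'pics/c_{n}.npz',**f)
    im=f['frame']
    if n=='top':
        C=np.zeros((480,640),bool);C[225:290,410:480]=1
        m=C&(w[...,2]>.092)&(w[...,2]<.106);q=(w[m][:,:2]*1000).astype(np.float32);print('cup rim',m.sum(),cv2.minEnclosingCircle(q))
    k=(abs(w[...,0]-.505)<.05)&(abs(w[...,1]-.07)<.05)&(w[...,2]>.155)&(w[...,2]<.23)
    q=w[k]; print(n,k.sum(),q.min(0),q.max(0),np.median(q,0))
    if n=='scene':
        u,v=proj(f,p); u=int(u);v=int(v);print(u,v)
        cv2.imwrite('pics/c.png',cv2.resize(im[v-60:v+140,u-100:u+100],(600,600),interpolation=cv2.INTER_CUBIC)[...,::-1])
E
```

```text
[0.50634802 0.06648337 0.30917631] 0.012845358374849007 29.989922046661377 [[-0.834 -0.551  0.001]
 [-0.551  0.834  0.   ]
 [-0.001 -0.    -1.   ]]
cup rim 232 ((493.3641662597656, -275.8904724121094), 45.24697494506836)
top 30 [0.48371898 0.05430684 0.17968454] [0.50360305 0.06876013 0.22469865] [0.49391412 0.05865413 0.19848963]
scene 344 [0.47839978 0.04982768 0.18343367] [0.52486126 0.09134023 0.2299279 ] [0.49299278 0.07436214 0.21258407]
306 180
```

View pics/c.png

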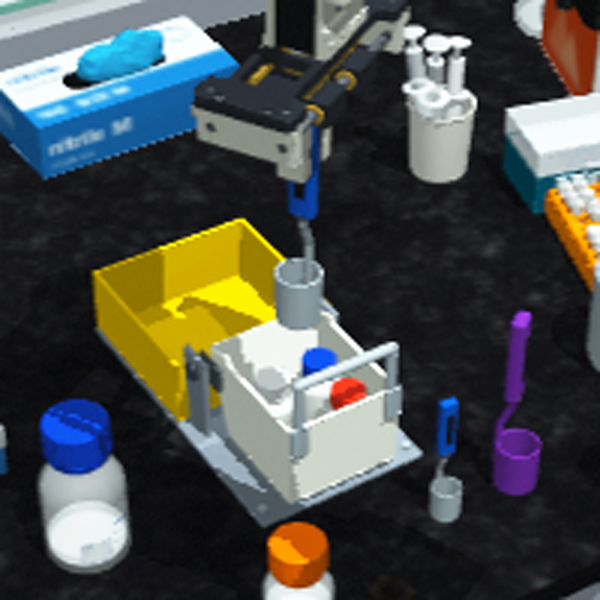

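The dipper is held upright with its pot clear of the rim (pot at (298,290) in the crop). The three bottles are still in the bucket. Next I carry it to the cup.

>>> jog_arm --targets '[{"dx": 12,"dy": -17,"dz": 0,"rx": 0,"ry": 0,"rz": 0,"gripper": 1},{"dx": 28,"dy": -41,"dz": 0,"rx": 0,"ry": 0,"rz": 0,"gripper": 1},{"dx": 47,"dy": -68,"dz": 0,"rx": 0,"ry": 0,"rz": 0,"gripper": 1},{"dx": 66,"dy": -95,"dz": 0,"rx": 0,"ry": 0,"rz": 0,"gripper": 1},{"dx": 85,"dy": -122,"dz": 0,"rx": 0,"ry": 0,"rz": 0,"gripper": 1},{"dx": 104,"dy": -149,"dz": 0,"rx": 0,"ry": 0,"rz": 0,"gripper": 1},{"dx": 123,"dy": -176,"dz": 0,"rx": 0,"ry": 0,"rz": 0,"gripper": 1},{"dx": 142,"dy": -203,"dz": 0,"rx": 0,"ry": 0,"rz": 0,"gripper": 1}]'

```text
t: 8.65
eef_pos: [0.499, -0.1824, 0.3063]
ee_rot: [3.14, -0.001, -2.558]
force: [1.5, 0.5, -0.4]
width: 0.0129
gripper_force: 30.0
```

>>> jog_arm --targets '[{"dx": 17,"dy": -24,"dz": 0,"rx": 0,"ry": 0,"rz": 0,"gripper": 1},{"dx": 34,"dy": -48,"dz": 0,"rx": 0,"ry": 0,"rz": 0,"gripper": 1},{"dx": 48,"dy": -70,"dz": 0,"rx": 0,"ry": 0,"rz": 0,"gripper": 1},{"dx": 58,"dy": -83,"dz": 10,"rx": 0,"ry": 0,"rz": 0,"gripper": 1},{"dx": 58,"dy": -83,"dz": 25,"rx": 0,"ry": 0,"rz": 0,"gripper": 1},{"dx": 58,"dy": -83,"dz": 35,"rx": 0,"ry": 0,"rz": 0,"gripper": 1},{"dx": 58,"dy": -83,"dz": 40,"rx": 0,"ry": 0,"rz": 0,"gripper": 1},{"dx": 58,"dy": -83,"dz": 40,"rx": 0,"ry": 0,"rz": 0,"gripper": 1}]'

```text
t: 9.32
eef_pos: [0.4964, -0.2815, 0.2653]
ee_rot: [3.139, -0.002, -2.558]
force: [0.3, 0.1, -0.2]
width: 0.0133
gripper_force: 30.0
```

```bash
python3 - <<'E'
from h import *
p,R,s=tool(); print(p,s['width'],s['gripper_force'],R.round(3))
f=grab('wrist'); w=pts(f); np.savez('pics/d_wrist.npz',**f)
for lo,hi in((.17,.2),(.125,.142),(.094,.104)):
    k=(abs(w[...,0]-.493)<.06)&(abs(w[...,1]+.276)<.06)&(w[...,2]>lo)&(w[...,2]<hi)
    q=w[k];print(lo,k.sum(), *( [q.min(0).round(4),q.max(0).round(4),cv2.minEnclosingCircle((q[:,:2]*1000).astype(np.float32))] if k.sum() else []))
f2=grab('top')
A=cv2.resize(f['frame'][60:420,160:520],(400,400)); B=cv2.resize(f2['frame'][210:300,400:490],(400,400),interpolation=cv2.INTER_CUBIC)
cv2.imwrite('pics/d.png',np.hstack([A,B])[...,::-1])
E
```

```text
[ 0.49642161 -0.28151674  0.26533888] 0.013252082055238106 29.99018043279648 [[-0.834 -0.551 -0.003]
 [-0.551  0.834  0.001]
 [ 0.002  0.003 -1.   ]]
0.17 641 [ 0.4718 -0.2937  0.17  ] [ 0.5045 -0.2559  0.2   ] ((491.27117919921875, -275.51495361328125), 19.91851234436035)
0.125 880 [ 0.4717 -0.2936  0.1341] [ 0.5076 -0.2578  0.1419] ((489.4120788574219, -275.5451354980469), 18.458772659301758)
0.094 879 [ 0.4475 -0.3213  0.0941] [ 0.5369 -0.2321  0.1021] ((492.2796325683594, -276.78411865234375), 44.90060043334961)
```

View pics/d.png

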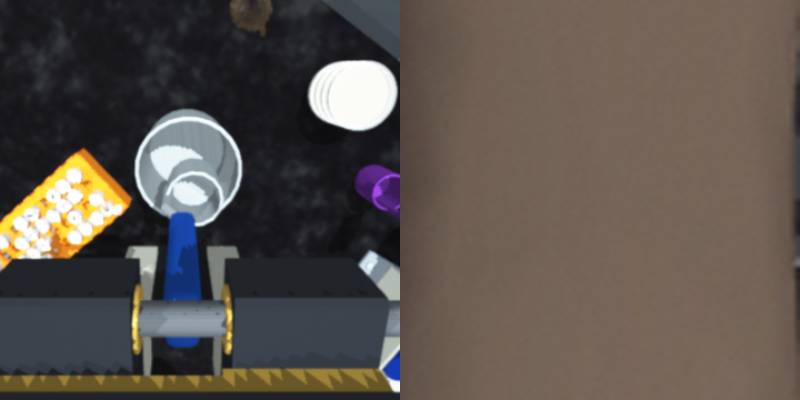

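The pot (190,195) hangs centred over the cup (190,168); the measured centres agree to within 2 mm. I lower it straight down.

>>> jog_arm --targets '[{"dx": 0,"dy": 0,"dz": 15,"rx": 0,"ry": 0,"rz": 0,"gripper": 1},{"dx": 0,"dy": 0,"dz": 35,"rx": 0,"ry": 0,"rz": 0,"gripper": 1},{"dx": 0,"dy": 0,"dz": 55,"rx": 0,"ry": 0,"rz": 0,"gripper": 1},{"dx": 0,"dy": 0,"dz": 75,"rx": 0,"ry": 0,"rz": 0,"gripper": 1},{"dx": 0,"dy": 0,"dz": 95,"rx": 0,"ry": 0,"rz": 0,"gripper": 1},{"dx": 0,"dy": 0,"dz": 110,"rx": 0,"ry": 0,"rz": 0,"gripper": 1},{"dx": 0,"dy": 0,"dz": 118,"rx": 0,"ry": 0,"rz": 0,"gripper": 1},{"dx": 0,"dy": 0,"dz": 122,"rx": 0,"ry": 0,"rz": 0,"gripper": 1}]'

```text
t: 10.08
eef_pos: [0.4974, -0.2818, 0.1447]
ee_rot: [3.141, -0.0, -2.557]
force: [0.1, 0.2, -0.7]
width: 0.0127
gripper_force: 30.0
```

>>> jog_arm --targets '[{"dx": 0,"dy": 0,"dz": 1,"rx": 0,"ry": 0,"rz": 0,"gripper": 1},{"dx": 0,"dy": 0,"dz": 2,"rx": 0,"ry": 0,"rz": 0,"gripper": 1},{"dx": 0,"dy": 0,"dz": 3,"rx": 0,"ry": 0,"rz": 0,"gripper": 1},{"dx": 0,"dy": 0,"dz": 4,"rx": 0,"ry": 0,"rz": 0,"gripper": 1},{"dx": 0,"dy": 0,"dz": 4.5,"rx": 0,"ry": 0,"rz": 0,"gripper": 1},{"dx": 0,"dy": 0,"dz": 4.5,"rx": 0,"ry": 0,"rz": 0,"gripper": 1},{"dx": 0,"dy": 0,"dz": 4.5,"rx": 0,"ry": 0,"rz": 0,"gripper": 1},{"dx": 0,"dy": 0,"dz": 4.5,"rx": 0,"ry": 0,"rz": 0,"gripper": 1}]'

```text
t: 10.75
eef_pos: [0.4973, -0.2823, 0.1407]
ee_rot: [-3.141, 0.0, -2.558]
force: [-0.1, 0.4, -0.9]
width: 0.0128
gripper_force: 30.0
```

>>> jog_arm --targets '[{"dx": 0,"dy": 0,"dz": 0.5,"rx": 0,"ry": 0,"rz": 0,"gripper": 1},{"dx": 0,"dy": 0,"dz": 1,"rx": 0,"ry": 0,"rz": 0,"gripper": 1},{"dx": 0,"dy": 0,"dz": 1.5,"rx": 0,"ry": 0,"rz": 0,"gripper": 1},{"dx": 0,"dy": 0,"dz": 2,"rx": 0,"ry": 0,"rz": 0,"gripper": 1},{"dx": 0,"dy": 0,"dz": 2,"rx": 0,"ry": 0,"rz": 0,"gripper": 1},{"dx": 0,"dy": 0,"dz": 2,"rx": 0,"ry": 0,"rz": 0,"gripper": 1},{"dx": 0,"dy": 0,"dz": 2,"rx": 0,"ry": 0,"rz": 0,"gripper": 1},{"dx": 0,"dy": 0,"dz": 2,"rx": 0,"ry": 0,"rz": 0,"gripper": 1}]'

```text
t: 11.42
eef_pos: [0.4973, -0.2822, 0.1386]
ee_rot: [-3.142, 0.0, -2.558]
force: [-0.3, -0.3, -0.8]
width: 0.0123
gripper_force: 30.0
```

>>> jog_arm --targets '[{"dx": 0,"dy": 0,"dz": 0.5,"rx": 0,"ry": 0,"rz": 0,"gripper": 1},{"dx": 0,"dy": 0,"dz": 1,"rx": 0,"ry": 0,"rz": 0,"gripper": 1},{"dx": 0,"dy": 0,"dz": 1.5,"rx": 0,"ry": 0,"rz": 0,"gripper": 1},{"dx": 0,"dy": 0,"dz": 1.5,"rx": 0,"ry": 0,"rz": 0,"gripper": 1},{"dx": 0,"dy": 0,"dz": 1.5,"rx": 0,"ry": 0,"rz": 0,"gripper": 1},{"dx": 0,"dy": 0,"dz": 1.5,"rx": 0,"ry": 0,"rz": 0,"gripper": 1},{"dx": 0,"dy": 0,"dz": 1.5,"rx": 0,"ry": 0,"rz": 0,"gripper": 1},{"dx": 0,"dy": 0,"dz": 1.5,"rx": 0,"ry": 0,"rz": 0,"gripper": 1}]'

```text
t: 12.08
eef_pos: [0.4974, -0.2823, 0.1377]
ee_rot: [-3.141, 0.0, -2.558]
force: [-2.2, 0.8, 5.0]
width: 0.0128
gripper_force: 30.0
```

It has touched down (5 N up). I open and then lift away.

>>> jog_arm --targets '[{"dx": 0,"dy": 0,"dz": 0,"rx": 0,"ry": 0,"rz": 0,"gripper": 0.5},{"dx": 0,"dy": 0,"dz": 0,"rx": 0,"ry": 0,"rz": 0,"gripper": 0.5},{"dx": 0,"dy": 0,"dz": 0,"rx": 0,"ry": 0,"rz": 0,"gripper": 0.5},{"dx": 0,"dy": 0,"dz": 0,"rx": 0,"ry": 0,"rz": 0,"gripper": 0.5},{"dx": 0,"dy": 0,"dz": 0,"rx": 0,"ry": 0,"rz": 0,"gripper": 0.5},{"dx": 0,"dy": 0,"dz": 0,"rx": 0,"ry": 0,"rz": 0,"gripper": 0.5},{"dx": 0,"dy": 0,"dz": -5,"rx": 0,"ry": 0,"rz": 0,"gripper": 0.5},{"dx": 0,"dy": 0,"dz": -15,"rx": 0,"ry": 0,"rz": 0,"gripper": 0.5}]'

```text
t: 12.75
eef_pos: [0.4965, -0.282, 0.1514]
ee_rot: [3.14, -0.002, -2.558]
force: [0.1, 0.1, 0.1]
width: 0.0437
gripper_force: 0.0
```

>>> jog_arm --targets '[{"dx": 0,"dy": 0,"dz": -20,"rx": 0,"ry": 0,"rz": 0,"gripper": 0.5},{"dx": 0,"dy": 0,"dz": -40,"rx": 0,"ry": 0,"rz": 0,"gripper": 0.5},{"dx": 0,"dy": 0,"dz": -65,"rx": 0,"ry": 0,"rz": 0,"gripper": 0.5},{"dx": 0,"dy": 0,"dz": -95,"rx": 0,"ry": 0,"rz": 0,"gripper": 0.5},{"dx": 0,"dy": 0,"dz": -120,"rx": 0,"ry": 0,"rz": 0,"gripper": 1},{"dx": 0,"dy": 0,"dz": -125,"rx": 0,"ry": 0,"rz": 0,"gripper": 1},{"dx": 0,"dy": 0,"dz": -125,"rx": 0,"ry": 0,"rz": 0,"gripper": 1},{"dx": 0,"dy": 0,"dz": -125,"rx": 0,"ry": 0,"rz": 0,"gripper": 1}]'

```text
t: 13.42
eef_pos: [0.4971, -0.282, 0.2774]
ee_rot: [-3.141, 0.001, -2.558]
force: [-0.4, -0.5, -0.0]
width: 0.0226
gripper_force: 0.0
```

```bash
python3 - <<'E'
from h import *
p,R,s=tool(); print(p,s['width'],R.round(3),s['q'])
f=grab('wrist'); w=pts(f)
hsv=cv2.cvtColor(f['frame'],cv2.COLOR_RGB2HSV); b=(hsv[...,0]>105)&(hsv[...,0]<128)&(hsv[...,1]>120)
for lo,hi in((.175,.2),(.13,.16),(.094,.104)):
    k=(abs(w[...,0]-.493)<.06)&(abs(w[...,1]+.276)<.06)&(w[...,2]>lo)&(w[...,2]<hi)&(b|(lo<.1))
    q=w[k];print(lo,k.sum(), *( [q.mean(0).round(4),q[:,2].max(),cv2.minEnclosingCircle((q[:,:2]*1000).astype(np.float32))] if k.sum() else []))
E
```

```text
[ 0.4971421  -0.28202352  0.27736081] 0.022608302655112895 [[-0.834 -0.551  0.001]
 [-0.551  0.834  0.   ]
 [-0.001 -0.    -1.   ]] [-1.74105603e-01  1.56105277e-01 -1.30601784e-01 -4.30433339e-04
 -1.28332004e+00 -8.12889008e-01]
0.175 343 [ 0.4946 -0.2835  0.1838] 0.18754317770499923 ((495.2752685546875, -281.7682800292969), 11.094903945922852)
0.13 125 [ 0.4876 -0.2879  0.1457] 0.15995075466311265 ((490.09356689453125, -286.1700439453125), 6.329464435577393)
0.094 1067 [ 0.493  -0.2757  0.099 ] 0.10195640089883096 ((492.2572021484375, -276.797607421875), 44.92794418334961)
```

The dipper stands in the cup: handle top at 0.186 m, and the cup rim hasn't moved. Now I go behind the bar.

>>> jog_arm --targets '[{"dx": -10,"dy": 22,"dz": 0,"rx": 0,"ry": 0,"rz": 0.08,"gripper": 1},{"dx": -24,"dy": 55,"dz": 0,"rx": 0,"ry": 0,"rz": 0.16,"gripper": 1},{"dx": -38,"dy": 88,"dz": 0,"rx": 0,"ry": 0,"rz": 0.24,"gripper": 1},{"dx": -52,"dy": 120,"dz": 0,"rx": 0,"ry": 0,"rz": 0.32,"gripper": 1},{"dx": -66,"dy": 152,"dz": 0,"rx": 0,"ry": 0,"rz": 0.4,"gripper": 1},{"dx": -80,"dy": 184,"dz": 0,"rx": 0,"ry": 0,"rz": 0.48,"gripper": 1},{"dx": -94,"dy": 216,"dz": 0,"rx": 0,"ry": 0,"rz": 0.538,"gripper": 1},{"dx": -108,"dy": 248,"dz": 0,"rx": 0,"ry": 0,"rz": 0.538,"gripper": 1}]'

```text
t: 14.13
eef_pos: [0.4494, -0.0145, 0.2759]
ee_rot: [-3.141, -0.002, -3.1]
force: [1.2, 0.6, -0.4]
width: 0.0003
gripper_force: 0.0
```

```bash
cat > plan.py <<'E'
from h import *
O=np.array([.6057,.0535,.07]); yaw=.0457
X=np.array([np.cos(yaw),np.sin(yaw),0]); Y=np.array([-np.sin(yaw),np.cos(yaw),0]); Z=np.array([0,0,1.])
def bar(th):
    a=np.pi-np.arctan2(70,132)-th; return O+.1494*(np.cos(a)*X+np.sin(a)*Z)
def tgt(th,gap=0,low=.020): return bar(th)-X*(.0145+gap)-Z*low
def rel(t):
    p,R,s=tool(); return ((t-p)@R*1000).round(1)
E
python3 - <<'E'
from plan import *
p,R,s=tool(); print(p,s['width'],R.round(3),s['t'])
print(rel(tgt(0,.02)+[0,0,.155]),rel(tgt(0,.02)))
E
```

```text
[ 0.44937683 -0.01449969  0.27589603] 0.0003249234319758224 [[-0.999 -0.042 -0.002]
 [-0.042  0.999 -0.001]
 [ 0.002 -0.    -1.   ]] 14.1333
[ 7.5 60.8  0.9] [  7.2  60.8 155.9]
```

>>> jog_arm --targets '[{"dx": 4,"dy": 30,"dz": 0,"rx": 0,"ry": 0,"rz": 0,"gripper": 1},{"dx": 7,"dy": 55,"dz": 10,"rx": 0,"ry": 0,"rz": 0,"gripper": 1},{"dx": 7,"dy": 61,"dz": 35,"rx": 0,"ry": 0,"rz": 0,"gripper": 1},{"dx": 7,"dy": 61,"dz": 65,"rx": 0,"ry": 0,"rz": 0,"gripper": 1},{"dx": 7,"dy": 61,"dz": 100,"rx": 0,"ry": 0,"rz": 0,"gripper": 1},{"dx": 7,"dy": 61,"dz": 130,"rx": 0,"ry": 0,"rz": 0,"gripper": 1},{"dx": 7,"dy": 61,"dz": 150,"rx": 0,"ry": 0,"rz": 0,"gripper": 1},{"dx": 7,"dy": 61,"dz": 156,"rx": 0,"ry": 0,"rz": 0,"gripper": 1}]'

```text
t: 14.8
eef_pos: [0.4379, 0.0435, 0.117]
ee_rot: [-3.139, -0.007, -3.096]
force: [-0.8, 0.1, 0.0]
width: 0.0004
gripper_force: 0.0
```

```bash
python3 - <<'E'
from plan import *
p,R,s=tool(); print(p,s['force'])
f=grab('scene','e.png'); w=pts(f); l=(w-p)@R
# gripper tip & bar from scene depth
k=(abs(l[...,1])<.018)&(abs(l[...,0])<.02)&(l[...,2]>-.03)&(l[...,2]<.02); q=l[k]; print('tip',len(q),q.min(0),q.max(0))
k=(abs(w[...,2]-.142)<.012)&(abs(w[...,0]-.474)<.02)&(abs(w[...,1]-.05)<.06);q=w[k];print('bar',len(q),np.median(q,0),q.min(0),q.max(0))
for t in np.arange(0,.75,.09): print(t.round(2),rel(tgt(t)))
cv2.imwrite('pics/e.png',cv2.resize(f['frame'][140:320,230:410],(600,600),interpolation=cv2.INTER_CUBIC)[...,::-1])
E
```

```text
[0.4379259  0.04351138 0.11697416] [-0.83131249  0.05951653  0.04354986]
tip 95 [-0.01219434 -0.01777005 -0.02980325] [ 0.01616669  0.01601459 -0.00807022]
bar 11 [0.47159327 0.06293988 0.14608174] [0.4700581  0.05056373 0.14430688] [0.47706452 0.07680198 0.14943446]
0.0 [-20.9   2.2  -2.4]
0.09 [-27.7   2.1 -14. ]
0.18 [-35.4   2.1 -24.9]
0.27 [-44.2   2.1 -35.2]
0.36 [-53.8   2.1 -44.6]
0.45 [-64.2   2.  -53.1]
0.54 [-75.3   2.  -60.6]
0.63 [-87.1   2.  -67.1]
0.72 [-99.4   2.  -72.5]
```

View pics/e.png

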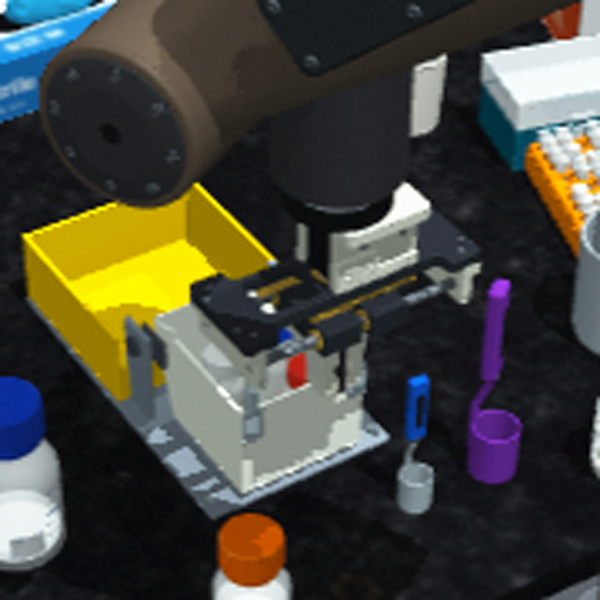

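The closed fingers are just behind the bar and between its legs, the bucket is upright, and nothing is touching (fingers at ~(300,365)). I push along the arc.

>>> jog_arm --targets '[{"dx": -12,"dy": 2,"dz": -2,"rx": 0,"ry": 0,"rz": 0,"gripper": 1},{"dx": -21,"dy": 2,"dz": -3,"rx": 0,"ry": 0,"rz": 0,"gripper": 1},{"dx": -28,"dy": 2,"dz": -14,"rx": 0,"ry": 0,"rz": 0,"gripper": 1},{"dx": -35,"dy": 2,"dz": -25,"rx": 0,"ry": 0,"rz": 0,"gripper": 1},{"dx": -44,"dy": 2,"dz": -35,"rx": 0,"ry": 0,"rz": 0,"gripper": 1},{"dx": -54,"dy": 2,"dz": -44,"rx": 0,"ry": 0,"rz": 0,"gripper": 1},{"dx": -64,"dy": 2,"dz": -53,"rx": 0,"ry": 0,"rz": 0,"gripper": 1},{"dx": -70,"dy": 2,"dz": -57,"rx": 0,"ry": 0,"rz": 0,"gripper": 1}]'

```text
t: 15.52
eef_pos: [0.5112, 0.0496, 0.1805]
ee_rot: [-3.141, 0.0, -3.096]
force: [-4.0, -0.6, 3.5]
width: 0.0002
gripper_force: 2.6
```

```bash
python3 - <<'E'
from plan import *
p,R,s=tool(); print(p,s['force'])
f=grab('scene'); w=pts(f)
l=np.stack([(w-O)@X,(w-O)@Y,w[...,2]-.07],-1)
hsv=cv2.cvtColor(f['frame'],cv2.COLOR_RGB2HSV)
# bar/legs: points at radius ~149 from pivot
k=(abs(np.hypot(l[...,0],l[...,2])-.1494)<.007)&(abs(l[...,1])<.05)&(abs(l[...,1])>.022)&(l[...,2]>.05)&(l[...,0]>-.14)&(l[...,0]<.14)
q=l[k]; print(k.sum(), (np.pi-np.arctan2(70,132)-np.arctan2(q[:,2],q[:,0])).round(2)[:40])
for t in np.arange(.45,1.4,.1): print(t.round(2),rel(tgt(t)))
E
```

```text
[0.51121956 0.04964741 0.18047925] [-4.01177022 -0.64239551  3.53545531]
136 [0.56 0.55 0.53 0.52 0.51 0.52 0.51 0.5  0.5  0.51 0.5  0.49 0.49 0.49
 0.48 0.48 0.48 0.47 0.45 0.45 0.46 0.45 0.44 0.44 0.44 0.42 0.42 0.42
 0.41 0.4  0.56 0.55 0.54 0.4  0.39 0.39 0.55 0.53 0.39 0.38]
0.45 [ 9.6 -0.6 10.4]
0.55 [-2.8 -0.6  2.2]
0.65 [-16.1  -0.7  -4.8]
0.75 [-29.9  -0.7 -10.3]
0.85 [-44.3  -0.7 -14.5]
0.95 [-59.   -0.7 -17.2]
1.05 [-73.8  -0.7 -18.4]
1.15 [-88.8  -0.7 -18.1]
1.25 [-103.6   -0.7  -16.3]
1.35 [-118.2   -0.7  -13.1]
```

The bar is moving with about 5 N on it and the tilt is near 0.53. I continue.

>>> jog_arm --targets '[{"dx": -16,"dy": 0,"dz": -4,"rx": 0,"ry": 0,"rz": 0,"gripper": 1},{"dx": -30,"dy": 0,"dz": -9,"rx": 0,"ry": 0,"rz": 0,"gripper": 1},{"dx": -44,"dy": 0,"dz": -13,"rx": 0,"ry": 0,"rz": 0,"gripper": 1},{"dx": -59,"dy": 0,"dz": -16,"rx": 0,"ry": 0,"rz": 0,"gripper": 1},{"dx": -74,"dy": 0,"dz": -17,"rx": 0,"ry": 0,"rz": 0,"gripper": 1},{"dx": -89,"dy": 0,"dz": -17,"rx": 0,"ry": 0,"rz": 0,"gripper": 1},{"dx": -104,"dy": 0,"dz": -15,"rx": 0,"ry": 0,"rz": 0,"gripper": 1},{"dx": -112,"dy": 0,"dz": -13,"rx": 0,"ry": 0,"rz": 0,"gripper": 1}]'

```text
t: 16.23
eef_pos: [0.6243, 0.0551, 0.1919]
ee_rot: [3.142, 0.001, -3.096]
force: [-1.7, 0.1, 0.6]
width: 0.0003
gripper_force: 0.7
```

```bash
python3 - <<'E'
from plan import *
p,R,s=tool(); print(p,s['force'])
for t in np.arange(1.25,2.06,.1): print(t.round(2),rel(tgt(t)))
E
```

```text
[0.62429848 0.05508075 0.19192961] [-1.66862726  0.12974316  0.61490667]
1.25 [ 8.3 -0.7 -5.4]
1.35 [-6.2 -0.7 -2.2]
1.45 [-20.4  -0.7   2.5]
1.55 [-34.1  -0.7   8.6]
1.65 [-47.   -0.7  15.9]
1.75 [-59.2  -0.7  24.6]
1.85 [-70.5  -0.7  34.4]
1.95 [-80.7  -0.7  45.3]
2.05 [-89.7  -0.7  57.2]
```

>>> jog_arm --targets '[{"dx": -13,"dy": 0,"dz": 0,"rx": 0,"ry": 0,"rz": 0,"gripper": 1},{"dx": -26,"dy": 0,"dz": 5,"rx": 0,"ry": 0,"rz": 0,"gripper": 1},{"dx": -39,"dy": 0,"dz": 11,"rx": 0,"ry": 0,"rz": 0,"gripper": 1},{"dx": -50,"dy": 0,"dz": 18,"rx": 0,"ry": 0,"rz": 0,"gripper": 1},{"dx": -60,"dy": 0,"dz": 26,"rx": 0,"ry": 0,"rz": 0,"gripper": 1},{"dx": -70,"dy": 0,"dz": 34,"rx": 0,"ry": 0,"rz": 0,"gripper": 1},{"dx": -77,"dy": 0,"dz": 42,"rx": 0,"ry": 0,"rz": 0,"gripper": 1},{"dx": -83,"dy": 0,"dz": 48,"rx": 0,"ry": 0,"rz": 0,"gripper": 1}]'

```text
t: 16.9
eef_pos: [0.7059, 0.059, 0.1413]
ee_rot: [-3.141, -0.001, -3.096]
force: [-1.3, 0.6, -1.1]
width: 0.0007
gripper_force: 1.2
```

```bash
cat > look.py <<'E'
from plan import *
def tilt():
    f=grab('scene'); w=pts(f); l=np.stack([(w-O)@X,(w-O)@Y,w[...,2]-.07],-1)
    r=np.hypot(l[...,0],l[...,2])
    k=(abs(r-.1494)<.008)&(abs(l[...,1])<.05)&(abs(l[...,1])>.025)&(l[...,2]>.05)&(l[...,0]<.15)
    q=l[k]; a=np.pi-np.arctan2(70,132)-np.arctan2(q[:,2],q[:,0]); print('bar ang',len(a),np.histogram(a,np.arange(-.2,2.5,.1)))
    return f
E
python3 - <<'E'
from look import *
p,R,s=tool(); print(p,s['force'])
f=tilt(); 
cv2.imwrite('pics/g.png',cv2.resize(f['frame'][100:300,200:400],(600,600),interpolation=cv2.INTER_CUBIC)[...,::-1])
for t in (1.95,2.0,2.05): print(t,rel(tgt(t)))
E
```

```text
[0.70588036 0.05895297 0.14126472] [-1.27505933  0.57217033 -1.0919293 ]
bar ang 143 (array([ 0,  0,  0,  0,  0,  0,  0,  0,  0,  0,  0,  0, 54, 23,  1,  0,  0,
        0,  1, 11, 22, 31,  0,  0,  0,  0]), array([-0.2, -0.1,  0. ,  0.1,  0.2,  0.3,  0.4,  0.5,  0.6,  0.7,  0.8,
        0.9,  1. ,  1.1,  1.2,  1.3,  1.4,  1.5,  1.6,  1.7,  1.8,  1.9,
        2. ,  2.1,  2.2,  2.3,  2.4]))
1.95 [ 1.  -0.8 -6.8]
2.0 [-3.7 -0.8 -1. ]
2.05 [-8.1 -0.8  5. ]
```

View pics/g.png

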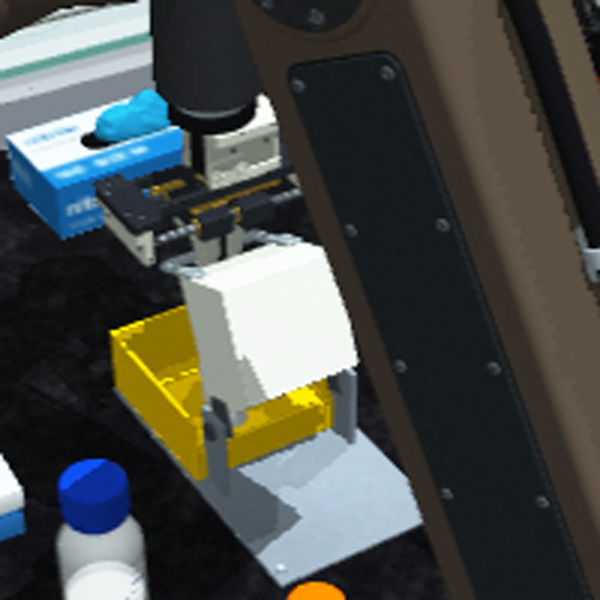

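The bucket is nearly over (bar at (210,265), mouth down to the bin). I ease it onto the stop and hold while the bottles slide.

>>> jog_arm --targets '[{"dx": -3,"dy": 0,"dz": 2,"rx": 0,"ry": 0,"rz": 0,"gripper": 1},{"dx": -5,"dy": 0,"dz": 3,"rx": 0,"ry": 0,"rz": 0,"gripper": 1},{"dx": -5,"dy": 0,"dz": 3,"rx": 0,"ry": 0,"rz": 0,"gripper": 1},{"dx": -5,"dy": 0,"dz": 3,"rx": 0,"ry": 0,"rz": 0,"gripper": 1},{"dx": -5,"dy": 0,"dz": 3,"rx": 0,"ry": 0,"rz": 0,"gripper": 1},{"dx": -5,"dy": 0,"dz": 3,"rx": 0,"ry": 0,"rz": 0,"gripper": 1},{"dx": -5,"dy": 0,"dz": 3,"rx": 0,"ry": 0,"rz": 0,"gripper": 1},{"dx": -5,"dy": 0,"dz": 3,"rx": 0,"ry": 0,"rz": 0,"gripper": 1}]'

```text
t: 17.62
eef_pos: [0.7074, 0.059, 0.1383]
ee_rot: [-3.141, -0.006, -3.096]
force: [-6.6, 0.0, -4.3]
width: 0.0003
gripper_force: 3.3
```

>>> jog_arm --targets '[{"dx": 0,"dy": 0,"dz": 0,"rx": 0,"ry": 0,"rz": 0,"gripper": 1},{"dx": 0,"dy": 0,"dz": 0,"rx": 0,"ry": 0,"rz": 0,"gripper": 1},{"dx": 0,"dy": 0,"dz": 0,"rx": 0,"ry": 0,"rz": 0,"gripper": 1},{"dx": 0,"dy": 0,"dz": 0,"rx": 0,"ry": 0,"rz": 0,"gripper": 1},{"dx": 0,"dy": 0,"dz": 0,"rx": 0,"ry": 0,"rz": 0,"gripper": 1},{"dx": 0,"dy": 0,"dz": 0,"rx": 0,"ry": 0,"rz": 0,"gripper": 1},{"dx": 0,"dy": 0,"dz": 0,"rx": 0,"ry": 0,"rz": 0,"gripper": 1},{"dx": 0,"dy": 0,"dz": 0,"rx": 0,"ry": 0,"rz": 0,"gripper": 1}]'

```text
t: 18.28
eef_pos: [0.7074, 0.0589, 0.1384]
ee_rot: [-3.141, -0.006, -3.096]
force: [-5.8, 0.6, -5.3]
width: 0.0004
gripper_force: 3.3
```

>>> jog_arm --targets '[{"dx": 0,"dy": 0,"dz": 0,"rx": 0,"ry": 0,"rz": 0,"gripper": 1},{"dx": 0,"dy": 0,"dz": 0,"rx": 0,"ry": 0,"rz": 0,"gripper": 1},{"dx": 0,"dy": 0,"dz": 0,"rx": 0,"ry": 0,"rz": 0,"gripper": 1},{"dx": 0,"dy": 0,"dz": 0,"rx": 0,"ry": 0,"rz": 0,"gripper": 1},{"dx": 0,"dy": 0,"dz": 0,"rx": 0,"ry": 0,"rz": 0,"gripper": 1},{"dx": 0,"dy": 0,"dz": 0,"rx": 0,"ry": 0,"rz": 0,"gripper": 1},{"dx": 0,"dy": 0,"dz": 0,"rx": 0,"ry": 0,"rz": 0,"gripper": 1},{"dx": 0,"dy": 0,"dz": 0,"rx": 0,"ry": 0,"rz": 0,"gripper": 1}]'

```text
t: 18.95
eef_pos: [0.7074, 0.0589, 0.1383]
ee_rot: [-3.141, -0.006, -3.096]
force: [-6.9, -0.3, -4.8]
width: 0.0004
gripper_force: 3.3
```

```bash
python3 - <<'E'
from look import *
p,R,s=tool(); print(p,s['force'],s['t'])
f=grab('top'); w=pts(f); l=np.stack([(w-O)@X,(w-O)@Y,w[...,2]],-1)
hsv=cv2.cvtColor(f['frame'],cv2.COLOR_RGB2HSV)
for n in('top','scene','wrist'):
    f=grab(n); w=pts(f); l=np.stack([(w-O)@X,(w-O)@Y,w[...,2]],-1)
    hsv=cv2.cvtColor(f['frame'],cv2.COLOR_RGB2HSV); B=(l[...,0]>.017)&(l[...,0]<.162)&(abs(l[...,1])<.074)&(l[...,2]<.085)
    for nm,m in(('white',(hsv[...,1]<60)&(l[...,2]>.015)),('red',((hsv[...,0]<8)|(hsv[...,0]>172))&(hsv[...,1]>150)),('blue',(hsv[...,0]>105)&(hsv[...,0]<128)&(hsv[...,1]>120))):
        q=l[B&m]; print(n,nm,len(q),np.median(q,0).round(3) if len(q) else '')
f=dict(np.load('pics/w2.npz'))
E
```

```text
[0.70743406 0.05894285 0.1383423 ] [-6.91621425 -0.33496737 -4.82964644] 18.95
top white 182 [0.093 0.002 0.049]
top red 0 
top blue 0 
scene white 168 [0.094 0.047 0.047]
scene red 0 
scene blue 26 [ 0.045 -0.038  0.031]
wrist white 82 [0.136 0.    0.048]
wrist red 0 
wrist blue 0
```

It is on the stop (8 N stall) and has been held for 2 s. I guide the bar back along the arc.

```bash
python3 - <<'E'
from look import *
for t in np.arange(1.9,-.01,-.1): print(t.round(2),rel(tgt(t)))
E
```

```text
1.9 [  7.6  -0.8 -13.9]
1.8 [ 18.4  -0.8 -24.2]
1.7 [ 30.2  -0.8 -33.4]
1.6 [ 42.8  -0.8 -41.3]
1.5 [ 56.2  -0.8 -47.9]
1.4 [ 70.2  -0.8 -53.2]
1.3 [ 84.6  -0.8 -57.1]
1.2 [ 99.3  -0.8 -59.4]
1.1 [114.2  -0.8 -60.4]
1.0 [129.2  -0.9 -59.8]
0.9 [144.   -0.9 -57.7]
0.8 [158.5  -0.9 -54.2]
0.7 [172.5  -0.9 -49.2]
0.6 [186.1  -0.9 -42.8]
0.5 [198.9  -0.9 -35.2]
0.4 [210.9  -0.9 -26.3]
0.3 [221.9  -0.9 -16.2]
0.2 [231.9  -0.9  -5.1]
0.1 [240.7  -0.9   7. ]
-0.0 [248.2  -0.9  19.9]
```

>>> jog_arm --targets '[{"dx": 7,"dy": 0,"dz": -12,"rx": 0,"ry": 0,"rz": 0,"gripper": 1},{"dx": 18,"dy": 0,"dz": -23,"rx": 0,"ry": 0,"rz": 0,"gripper": 1},{"dx": 30,"dy": 0,"dz": -32,"rx": 0,"ry": 0,"rz": 0,"gripper": 1},{"dx": 43,"dy": 0,"dz": -40,"rx": 0,"ry": 0,"rz": 0,"gripper": 1},{"dx": 56,"dy": 0,"dz": -47,"rx": 0,"ry": 0,"rz": 0,"gripper": 1},{"dx": 70,"dy": 0,"dz": -52,"rx": 0,"ry": 0,"rz": 0,"gripper": 1},{"dx": 85,"dy": 0,"dz": -56,"rx": 0,"ry": 0,"rz": 0,"gripper": 1},{"dx": 99,"dy": 0,"dz": -58,"rx": 0,"ry": 0,"rz": 0,"gripper": 1}]'

```text
t: 19.82
eef_pos: [0.6117, 0.0548, 0.2009]
ee_rot: [3.141, 0.004, -3.095]
force: [0.4, 1.1, 0.8]
width: 0.0001
gripper_force: 0.3
```

```bash
python3 - <<'E'
from look import *
p,R,s=tool(); print(p,s['force'],s['t']); tilt()
for t in np.arange(1.1,-.01,-.1): print(t.round(2),rel(tgt(t)))
f=grab('top','k.png'); cv2.imwrite('pics/k.png',cv2.resize(f['frame'][120:290,250:360],(388,600),interpolation=cv2.INTER_CUBIC)[...,::-1])
E
```

```text
[0.61170219 0.05479585 0.20091176] [0.40415923 1.06698008 0.77640381] 19.8167
bar ang 301 (array([ 0,  0,  0,  0,  0, 86, 40, 11,  2,  6, 18, 19, 37, 62, 20,  0,  0,
        0,  0,  0,  0,  0,  0,  0,  0,  0]), array([-0.2, -0.1,  0. ,  0.1,  0.2,  0.3,  0.4,  0.5,  0.6,  0.7,  0.8,
        0.9,  1. ,  1.1,  1.2,  1.3,  1.4,  1.5,  1.6,  1.7,  1.8,  1.9,
        2. ,  2.1,  2.2,  2.3,  2.4]))
1.1 [15.9 -0.9  1.9]
1.0 [30.8 -0.9  2.4]
0.9 [45.6 -0.9  4.3]
0.8 [60.1 -0.9  7.7]
0.7 [74.3 -0.9 12.5]
0.6 [87.9 -0.9 18.7]
0.5 [100.7  -1.   26.3]
0.4 [112.8  -1.   35.1]
0.3 [123.9  -1.   45. ]
0.2 [134.  -1.  56.]
0.1 [143.  -1.  68.]
-0.0 [150.7  -1.   80.8]
```

>>> jog_arm --targets '[{"dx": 14,"dy": 0,"dz": 1,"rx": 0,"ry": 0,"rz": 0,"gripper": 1},{"dx": 29,"dy": 0,"dz": 2,"rx": 0,"ry": 0,"rz": 0,"gripper": 1},{"dx": 44,"dy": 0,"dz": 4,"rx": 0,"ry": 0,"rz": 0,"gripper": 1},{"dx": 59,"dy": 0,"dz": 7,"rx": 0,"ry": 0,"rz": 0,"gripper": 1},{"dx": 73,"dy": 0,"dz": 12,"rx": 0,"ry": 0,"rz": 0,"gripper": 1},{"dx": 87,"dy": 0,"dz": 18,"rx": 0,"ry": 0,"rz": 0,"gripper": 1},{"dx": 100,"dy": 0,"dz": 26,"rx": 0,"ry": 0,"rz": 0,"gripper": 1},{"dx": 112,"dy": 0,"dz": 35,"rx": 0,"ry": 0,"rz": 0,"gripper": 1}]'

```text
t: 20.58
eef_pos: [0.4999, 0.0497, 0.1644]
ee_rot: [3.141, 0.003, -3.095]
force: [-1.9, 0.2, 0.8]
width: 0.0005
gripper_force: 0.9
```

>>> jog_arm --targets '[{"dx": 11,"dy": 0,"dz": 10,"rx": 0,"ry": 0,"rz": 0,"gripper": 1},{"dx": 21,"dy": 0,"dz": 21,"rx": 0,"ry": 0,"rz": 0,"gripper": 1},{"dx": 30,"dy": 0,"dz": 33,"rx": 0,"ry": 0,"rz": 0,"gripper": 1},{"dx": 40,"dy": 0,"dz": 44,"rx": 0,"ry": 0,"rz": 0,"gripper": 1},{"dx": 55,"dy": 0,"dz": 44,"rx": 0,"ry": 0,"rz": 0,"gripper": 1},{"dx": 62,"dy": 0,"dz": 40,"rx": 0,"ry": 0,"rz": 0,"gripper": 1},{"dx": 62,"dy": 0,"dz": 20,"rx": 0,"ry": 0,"rz": 0,"gripper": 1},{"dx": 62,"dy": 0,"dz": -10,"rx": 0,"ry": 0,"rz": 0,"gripper": 1}]'

```text
t: 21.25
eef_pos: [0.4369, 0.0464, 0.1733]
ee_rot: [-3.141, -0.002, -3.095]
force: [1.2, 0.6, -0.3]
width: 0.0006
gripper_force: 0.0
```

>>> jog_arm --targets '[{"dx": 0,"dy": -15,"dz": -30,"rx": 0,"ry": 0,"rz": 0,"gripper": 1},{"dx": 0,"dy": -30,"dz": -65,"rx": 0,"ry": 0,"rz": 0,"gripper": 1},{"dx": 0,"dy": -50,"dz": -100,"rx": 0,"ry": 0,"rz": 0,"gripper": 1},{"dx": 0,"dy": -75,"dz": -125,"rx": 0,"ry": 0,"rz": 0,"gripper": 1},{"dx": 0,"dy": -100,"dz": -140,"rx": 0,"ry": 0,"rz": 0,"gripper": 1},{"dx": 0,"dy": -125,"dz": -140,"rx": 0,"ry": 0,"rz": 0,"gripper": 1},{"dx": 0,"dy": -140,"dz": -140,"rx": 0,"ry": 0,"rz": 0,"gripper": 1},{"dx": 0,"dy": -140,"dz": -140,"rx": 0,"ry": 0,"rz": 0,"gripper": 1}]'

```text
t: 21.92
eef_pos: [0.4449, -0.0953, 0.3152]
ee_rot: [-3.141, 0.004, -3.098]
force: [0.3, -0.1, -0.9]
width: 0.0002
gripper_force: 0.0
```

```bash
python3 - <<'E'
from look import *
p,R,s=tool(); print(p,s['force'],s['t']); a=tilt()
b=grab('top')
A=cv2.resize(a['frame'][150:320,220:400],(424,400),interpolation=cv2.INTER_CUBIC); B=cv2.resize(b['frame'][120:290,250:360],(259,400),interpolation=cv2.INTER_CUBIC)
cv2.imwrite('pics/m.png',np.hstack([A,B])[...,::-1])
w=pts(b); C=(abs(w[...,0]-.493)<.06)&(abs(w[...,1]+.276)<.06)
q=w[C&(w[...,2]>.092)&(w[...,2]<.106)]; print(len(q),cv2.minEnclosingCircle((q[:,:2]*1000).astype(np.float32)) if len(q) else'')
q=w[C&(w[...,2]>.17)&(w[...,2]<.195)]; print(len(q),q.mean(0) if len(q) else'')
E
```

```text
[ 0.44485089 -0.09532094  0.31520552] [ 0.27593675 -0.10652982 -0.88501358] 21.9167
bar ang 105 (array([11, 47, 47,  0,  0,  0,  0,  0,  0,  0,  0,  0,  0,  0,  0,  0,  0,
        0,  0,  0,  0,  0,  0,  0,  0,  0]), array([-0.2, -0.1,  0. ,  0.1,  0.2,  0.3,  0.4,  0.5,  0.6,  0.7,  0.8,
        0.9,  1. ,  1.1,  1.2,  1.3,  1.4,  1.5,  1.6,  1.7,  1.8,  1.9,
        2. ,  2.1,  2.2,  2.3,  2.4]))
0 
0
```

View pics/m.png

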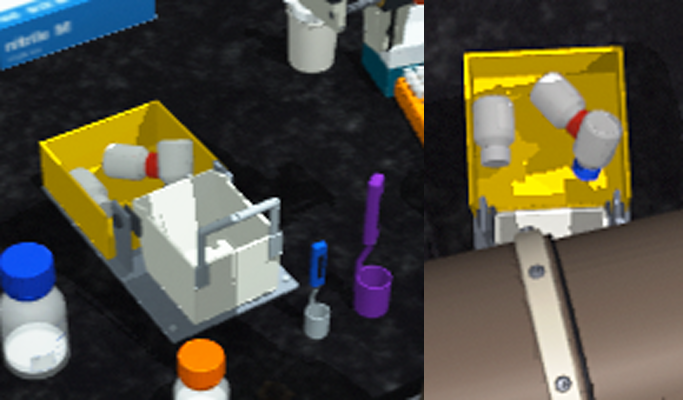

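All three bottles lie in the bin (right panel: (493,130), (558,100), (597,140)), and the bucket is upright and empty. One last check of the cup and dipper, using the wrist camera's numbers.

```bash
python3 - <<'E'
from look import *
b=grab('wrist'); w=pts(b); C=(abs(w[...,0]-.493)<.06)&(abs(w[...,1]+.276)<.06)
q=w[C&(w[...,2]>.094)&(w[...,2]<.104)]; print(len(q),cv2.minEnclosingCircle((q[:,:2]*1000).astype(np.float32)) if len(q) else'')
q=w[C&(w[...,2]>.175)&(w[...,2]<.195)]; print(len(q),q.mean(0) if len(q) else'')
ok=len(q)>20
if ok: print(arm.job_done())
E
```

```text
923 ((491.2020263671875, -276.6781311035156), 45.50816345214844)
465 [ 0.49400735 -0.27984553  0.1828853 ]
the job is handed in; nothing more can be done
None
```

The dipper stands pot down in the upright steel cup, all three bottles are in the yellow bin, the bucket has swung back upright and empty, and the job was handed in at about 22 s of the 61 s allowed.

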